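Bench-test ignition modules from both ends

ROBOT

A 6-joint arm with a two-finger parallel gripper is mounted at the origin on the work surface. World frame = base frame: x ahead of the robot, y to its left, z up, the work surface at z = 0. Lengths are in m, angles in degrees, forces in N, time in s.
With the tool pointing down it reaches from about 0.375 to 0.9 m from the base axis. Payload 3.1 kg.
Tool frame: the origin (TCP) lies between the finger pads, 19 mm behind the fingertips; this is the grasp point; z points along the fingers, y is the line along which they close (so a half turn about z gives the same grasp; the last joint's range is limited). The gripper opens to 87 mm and grips with 3 to 60 N. Pads are 19 mm wide; open, the fingers measure 117 mm over their backs; the gripper's body (75 mm by 190 mm) begins 51 mm behind the grasp point.
Start: joints at [58.7, 30.224, 82.088, -0, 67.689, -10.227], TCP at [0.225, 0.583, 0.241] pointing down, gripper open.
Joint ranges: [-176.69, 176.69], [-43.24, 126.21], [12.49, 139.97], [-82, 262], [0, 151.66], [-163.58, 163.58]. Speed limits (degrees/s): [159.86, 159.86, 180, 180, 180, 180].

INTERFACE

Orientations are given as a 3x3 rotation matrix whose columns are the frame's x, y, z axes.
In Python, from rig import readout, viewer, ticket gives the robot as it stands.
- The arm moves only by the tool send_rows, never from a script. Its argument "moves" is a list of rows, each a list of 6 numbers: the shift along the tool's x, y, z in units of 250 mm (1.0 is 250 mm), then the turn, a rotation vector about the tool's x, y, z in units of 90 degrees (1.0 is 90 degrees). A call has 1 to 12 rows; each row is the pose to reach, as a shift and turn from the pose commanded when the call began, along the tool's axes at that moment; what a row does not reach only later rows make up. A row lasts 1/10 s, in which the tool goes at most 50 mm and 8.59 degrees, less where a joint would pass 70% of its speed; a pose out of reach is approached as far as the arm can. A call with a number of a shift or a turn outside -1 to 1 is refused whole. A call with a gripper value outside its range is refused whole. "grip" is the opening, from 0 (shut) to 1 (fully open), set as the call begins (left out, the last holds). The fingers move at their own pace and stop on an object; the grip force is fixed at half the most. Time passes only in rows, so rows that repeat a pose let the fingers close. It gives the time, the measured TCP pose, the force, the opening and the grip force at its end, in the units of the state.
- readout.read_state(): the state, without advancing time (a new reading comes with each control period).
- viewer.capture(name): name is "scene" or "side" or "wrist"; returns (picture, depth): 480x640x3 uint8, red, green, blue; 480x640 float32, m along the optical axis (not along the pixel's ray), 0 where there is no reading.
- viewer.camera_info(name): a dict with "fx", "fy", "cx", "cy" (pixels), "distortion" ([k1, k2, p1, p2, k3] as OpenCV has them; the pictures are not rectified), "R" (3x3) and "t" (3): a world point X has camera coordinates R X + t; the wrist camera has in their place "tool_from_camera" (4x4, takes a point from camera to tool coordinates, whose origin is the TCP and whose axes are the flange's). Camera axes: x right, y down, z forward; pixel columns grow to the right and rows downward; lengths in m; the calibration is good to about 2 mm. A picture is of the moment at which its call begins: read the wrist's pose just before it. camera_info takes no time and is no camera call.
- ticket.hand_in(): hands the job in; it is judged then, once.
The state is a dict: "time_s": time; "joint_positions": joint angles; "qvel": joint speeds; "tau": joint torques, N m; "position": TCP position; "tcp_rot": TCP orientation; "force": force on the tool from outside, world axes, zero at the start; "moment": the same for the moment, N m; "opening": opening from 0.0 (shut) to 1.0 (fully open); "grasp_force": force on a finger pad.
Only numpy, scipy, OpenCV 4.12 (cv2) and the standard library are available. Lean on these libraries where they do the work, as an engineer would, in place of code of your own. Each camera call takes 0.05 s, during which the arm holds its last target. There are 200 camera calls.

TASK

Test the ignition modules on the table (two or three of them): lay them all flat on the sloped test rest, side by side and square, each with its black plug end resting against the copper contact bar, let go of them, then turn the ignition key clockwise fully to its stop and let it spring back. Then turn every module end for end so that the brass tabs rest against the contact bar instead, turn the key to its stop once more and let it spring back, and leave the modules lying there like that. Do not knock over or push away the other parts on the bench.

Things in the scene. Friction and masses are not known exactly. Their poses are not given: they have to be found in the camera images.
- rest: the sloped test rest: a white board 340 mm wide on a dark steel stand, fixed to the table. Origin: on the table under the middle of the stand; its x points away from the robot (roughly) and its y along the board's width.
- bed: the white board of the rest, sloped 20 degrees, low edge to the robot. Origin: on its top surface at mid width, at the inner face of the copper contact bar, 45 mm above the table. x points up the slope (surface ends at 135 mm), y along the bar (board and bar span -170 to 170 mm), z square to the surface. The bar edges the low side at x = -12 to 0 mm and stands 10 mm above the surface.
- module_a: one of two or three like ignition modules: aluminium plate 86 x 64 x 16 mm with a square finned block 44 x 44 mm on its middle, 16 to 44 mm above the underside (grip any two facing sides). 110 mm long overall, 0.3 kg. One wide black plug socket at the +x end, three narrow brass tabs at the -x end. Origin: centre of the underside, z up out of the block. At first flat on the table, any way round.
- module_a_plug (a point): tip of the black plug end, at underside level, 55 mm from the module's origin along its +x
- module_a_tabs (a point): tip of the brass tab end, at underside level, 55 mm from the module's origin along its -x
- module_b: one of two or three like ignition modules: aluminium plate 86 x 64 x 16 mm with a square finned block 44 x 44 mm on its middle, 16 to 44 mm above the underside (grip any two facing sides). 110 mm long overall, 0.3 kg. One wide black plug socket at the +x end, three narrow brass tabs at the -x end. Origin: centre of the underside, z up out of the block. At first flat on the table, any way round.
- module_b_plug (a point): tip of the black plug end, at underside level, 55 mm from the module's origin along its +x
- module_b_tabs (a point): tip of the brass tab end, at underside level, 55 mm from the module's origin along its -x
- module_c: one of two or three like ignition modules: aluminium plate 86 x 64 x 16 mm with a square finned block 44 x 44 mm on its middle, 16 to 44 mm above the underside (grip any two facing sides). 110 mm long overall, 0.3 kg. One wide black plug socket at the +x end, three narrow brass tabs at the -x end. Origin: centre of the underside, z up out of the block. At first flat on the table, any way round.
- module_c_plug (a point): tip of the black plug end, at underside level, 55 mm from the module's origin along its +x
- module_c_tabs (a point): tip of the brass tab end, at underside level, 55 mm from the module's origin along its -x
- switch_box: grey fixed box 130 x 100 x 60 mm with the black ignition key on its top; stands left or right of the rest (the other side has a similar box with a round dial, the meter). Origin: centre of its underside.
- meter_box: grey fixed box 130 x 100 x 60 mm with a round dial on top, not to be operated. Origin: centre of its underside.
- key (a joint): ignition key angle in rad: 0 at home, growing clockwise seen from above to the stop at 1.2. A return spring (0.05 Nm at home, 0.19 Nm at the stop) turns it home when let go.
- key_grip (a point): on the key's vertical axis, 92 mm above the table, at a good height to grip (here the TCP goes). The key's bow is an upright black slab 40 mm wide, 10 mm thick, from 72 to 106 mm above the table; the point's x axis lies along its width and turns with it, y is through its thickness.
- coil_a: bystander: standing ignition coil, aluminium can 54 mm across with a brown top, 122 mm tall; origin at the centre of its underside.
- coil_b: bystander: standing ignition coil, like the other; origin at the centre of its underside.
- distributor: bystander: standing distributor, steel body with brown cap, 68 mm across, 105 mm tall; origin at the centre of its underside.
- pinion: bystander: steel starter pinion, 52 mm across, 45 mm tall; origin at the centre of its underside.
- relay: bystander: black relay box 50 x 32 x 40 mm; origin at the centre of its underside.
- gasket: bystander: flat black rubber ring, 100 mm across, 6 mm thick; origin at the centre of its underside.
There are look-alikes about, which are no part of the job. What is shaped like the module_a but pink or red is not meant.

How it is judged:
By the outcome, as a careful person would: the job done as asked, in the order asked, and still so for the second after the job is handed in, with the robot touching nothing.
Of module_a, module_b, module_c only 2 to 3 are there at a start; the rules pass over those that are not, and their reading is None.
At some moment in a run one of module_a, module_b, module_c may be knocked a few centimetres aside while the robot is not near it.
Once in a run the grip may slacken for a moment while it holds something.
It also fails if it takes over 210 s, if anything falls off the work surface, if the arm or the gripper's body presses on something with over 40 N, if the wrist force passes 120 N, or if a joint passes its speed limit or range.

## Working session

There is one attempt and no reset: what is moved stays moved. The work goes in short steps, Python scripts to look and compute and a tool call to move; the robot and the scene stay as the last step left them, time stands still between calls to the robot, and variables do not carry over. Pictures are saved under pics/ and viewed, at most 14 in all, crops included, and the job is handed in when it is done.

Besides the shell and the picture viewer there is one more tool, called in YAML: its name, and indented under it one key for each argument. send_rows: Moves the arm, as the interface text tells. Shifts and turns lie within -1 to 1; 1 stands for 250 mm of shift or 90 degrees of turn. Its arguments: {"type":"object","properties":{"moves":{"type":"array"},"grip":{"type":"number"}},"required":["moves"]}

```bash
ls; mkdir -p pics; python3 - <<'E'
from rig import readout, viewer
import cv2,numpy as np
s=readout.read_state(); print(s)
for n in("scene","side"):
    p,d=viewer.capture(n); cv2.imwrite(f"pics/{n}0.png",p[:,:,::-1]); np.save(f"pics/{n}0.npy",d)
    print(n,viewer.camera_info(n))
print(viewer.camera_info("wrist"))
E
```

```text
pics
{'time_s': 0.0, 'joint_positions': array([ 5.87011442e+01,  3.02810140e+01,  8.21581830e+01, -1.24574927e-03,
        6.76888234e+01, -1.02280439e+01]), 'qvel': array([ 0.04772857, -0.0643751 , -0.00168204, -0.02568451,  0.11752022,
       -0.0227677 ]), 'tau': array([ 1.72716004e-04, -4.40037382e+01, -1.76598573e+01,  6.34344388e-02,
        5.81102434e-02, -1.35450655e-04]), 'position': array([0.22431153, 0.5825993 , 0.24023966]), 'tcp_rot': array([[-9.33139566e-01,  3.59512506e-01, -1.14357548e-03],
       [ 3.59514127e-01,  9.33137668e-01, -1.91965504e-03],
       [ 3.76973363e-04, -2.20243762e-03, -9.99997504e-01]]), 'force': array([-0.63125902,  0.25292741, -0.33101409]), 'moment': array([0.02170608, 0.05884743, 0.02247009]), 'grasp_force': 0.0, 'opening': 0.9999798263432623}
scene {'fx': 489.19604737395355, 'fy': 489.19604737395355, 'cx': 319.9325698369097, 'cy': 238.48715893481196, 'distortion': array([-0.00563863,  0.        ,  0.        ,  0.        ,  0.        ]), 'R': array([[ 0.3135137 ,  0.94950963,  0.01185855],
       [ 0.5227315 , -0.16214543, -0.83693526],
   
[... 343 characters left out ...]

       [-0.3789216 , -0.57842643, -0.72238583],
       [ 0.37361373,  0.61853684, -0.69124884]]), 't': array([-0.38957463,  0.30644271,  0.90522005])}
{'fx': 333.21086208032506, 'fy': 333.21086208032506, 'cx': 318.5453138255615, 'cy': 236.99663412629246, 'distortion': array([0.00200091, 0.        , 0.        , 0.        , 0.        ]), 'tool_from_camera': array([[-5.97050217e-04, -9.62944385e-01, -2.69699377e-01,
         7.37229494e-02],
       [ 9.99999140e-01, -8.89847883e-04,  9.63384944e-04,
         3.28127410e-04],
       [-1.16767754e-03, -2.69698570e-01,  9.62944089e-01,
        -1.43460345e-01],
       [ 0.00000000e+00,  0.00000000e+00,  0.00000000e+00,
         1.00000000e+00]])}
```

View pics/scene0.png

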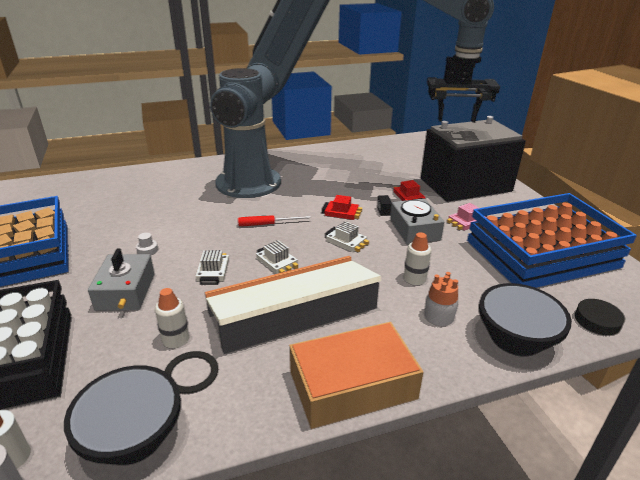

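View pics/side0.png

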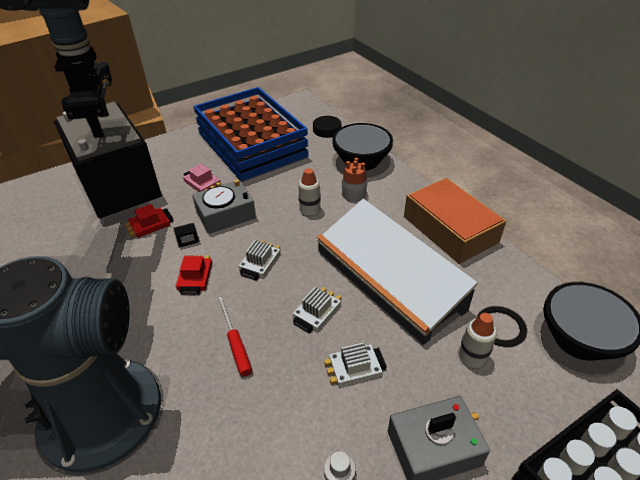

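The three aluminium modules are at scene (211,264), (277,257) and (347,236), which is side (357,362), (317,309) and (259,258). They have bare aluminium plates with finned blocks. The look-alikes at scene (343,207), (409,190) and (465,215) are red or pink, so they are excluded. The switch box with the key is at scene (122,280). Next I'll build a top-down map and an enlarged crop to confirm.

```bash
cat > h.py <<'E'
import numpy as np, cv2
from rig import readout, viewer
def cloud(n):
    s=readout.read_state(); p,d=viewer.capture(n); c=viewer.camera_info(n)
    K=np.array([[c["fx"],0,c["cx"]],[0,c["fy"],c["cy"]],[0,0,1]])
    v,u=np.mgrid[0:480,0:640]
    uv=np.stack([u,v],-1).reshape(-1,1,2).astype(float)
    n2=cv2.undistortPoints(uv,K,c["distortion"]).reshape(480,640,2)
    X=np.dstack([n2*d[...,None],d])
    if "R" in c: W=(X-c["t"])@c["R"]
    else:
        T=c["tool_from_camera"]; W=(X@T[:3,:3].T+T[:3,3])@s["tcp_rot"].T+s["position"]
    W[d<=0]=np.nan
    return p,W
def ortho(p,W,x0,x1,y0,y1,r=0.001):
    """top-down: rows = x downward from x1, cols = y leftwards (y1 at left)"""
    H,Wd=round((x1-x0)/r),round((y1-y0)/r)
    Z=np.full((H,Wd),-1.);I=np.zeros((H,Wd,3),np.uint8)
    q=W.reshape(-1,3);c=p.reshape(-1,3);ok=np.isfinite(q[:,0])&(q[:,2]<0.2);q=q[ok];c=c[ok]
    i=((x1-q[:,0])/r).astype(int);j=((y1-q[:,1])/r).astype(int)
    m=(i>=0)&(i<H)&(j>=0)&(j<Wd);i,j,q,c=i[m],j[m],q[m],c[m]
    o=np.argsort(q[:,2]);I[i[o],j[o]]=c[o];Z[i[o],j[o]]=q[o,2]
    return I,Z
E
python3 - <<'E'
from h import *
A=cloud("side");B=cloud("scene")
np.savez("pics/c0.npz",pa=A[0],wa=A[1],pb=B[0],wb=B[1])
p=np.concatenate([A[0].reshape(-1,3),B[0].reshape(-1,3)]);W=np.concatenate([A[1].reshape(-1,3),B[1].reshape(-1,3)])
I,Z=ortho(p,W,0.25,0.85,-0.4,0.4,0.0025)
I=cv2.resize(I,None,fx=2.5,fy=2.5,interpolation=cv2.INTER_NEAREST)
for k in range(1,8): cv2.line(I,(k*100,0),(k*100,8),(255,0,0),2)
for k in range(1,6): cv2.line(I,(0,k*100),(8,k*100),(255,0,0),2)
cv2.imwrite("pics/top0.png",I[:,:,::-1])
# crop
C=cv2.resize(A[0][210:400,170:410],None,fx=3.1,fy=3.1,interpolation=cv2.INTER_CUBIC);cv2.imwrite("pics/crop0.png",C[:,:,::-1])
# bed plane
q=W[np.isfinite(W[:,0])];c=p[np.isfinite(W[:,0])].astype(int)
m=(c.min(1)>170)&(q[:,2]>.03)&(q[:,2]<.13)&(q[:,0]>.45)&(q[:,0]<.8)&(abs(q[:,1])<.3)
w=q[m]
for _ in range(4):
    a=np.c_[w[:,:2],np.ones(len(w))];s=np.linalg.lstsq(a,w[:,2],rcond=None)[0];r=w[:,2]-a@s;w=w[abs(r)<.004]
print("plane",s,len(w),"slope",np.degrees(np.arctan(np.hypot(*s[:2]))),"dir",np.degrees(np.arctan2(s[1],s[0])),w.min(0),w.max(0))
print(cv2.minAreaRect((w[:,:2]*1000).astype(np.float32)))
E
```

```text
plane [ 0.34630739  0.03276425 -0.15167438] 10387 slope 19.18042720117843 dir 5.404684326233899 [ 0.55902142 -0.20383479  0.04510068] [0.71920039 0.14640106 0.09232025]
((639.2653198242188, -28.040451049804688), (132.8994903564453, 340.94061279296875), 5.373318195343018)
```

View pics/top0.png

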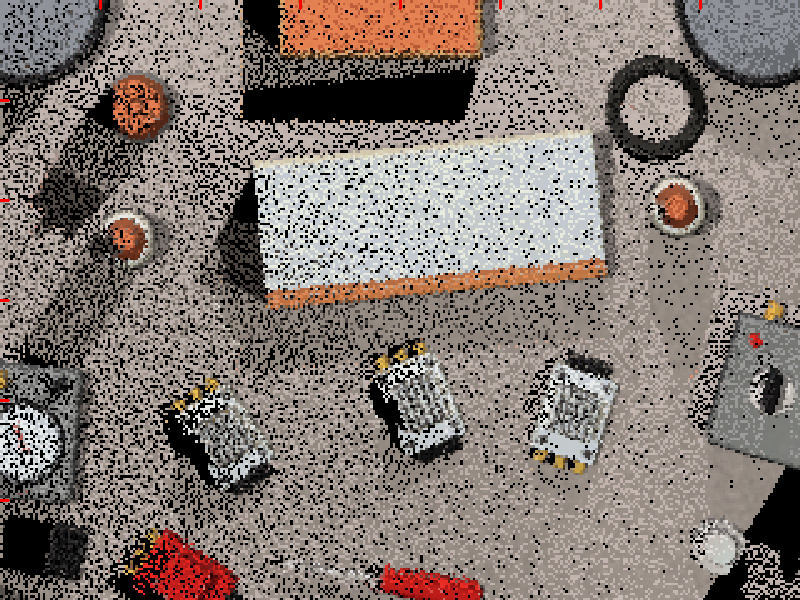

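View pics/crop0.png

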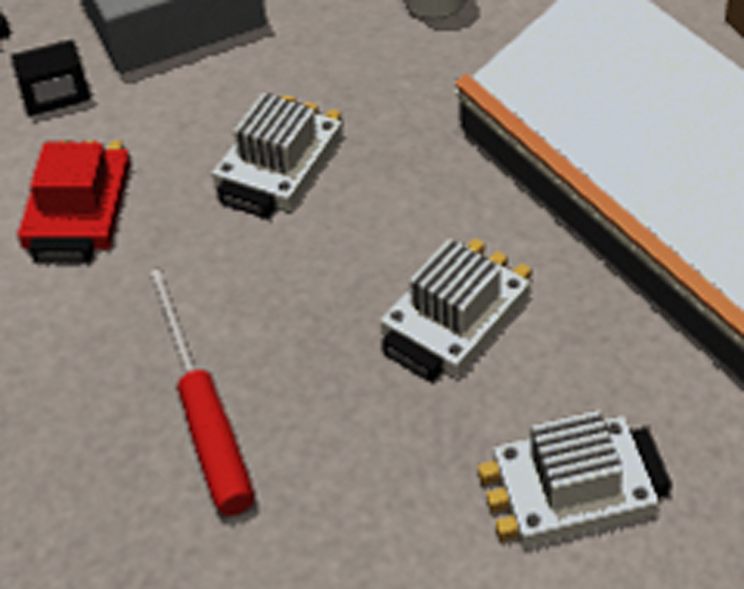

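The map (1 mm per pixel) shows modules at about (222,435), (417,402) and (575,412). The crop confirms aluminium plates, black plugs and brass tabs. Module 1 and module 2 have the plug toward the robot, and module 3 has it away. The key is at (772,390). Next I'll fit exact poses.

```bash
cat >> h.py <<'E'
def fuse():
    A=cloud("side");B=cloud("scene")
    p=np.concatenate([A[0].reshape(-1,3),B[0].reshape(-1,3)]).astype(int);W=np.concatenate([A[1].reshape(-1,3),B[1].reshape(-1,3)])
    k=np.isfinite(W[:,0]);return p[k],W[k]
def rect(w):
    (cx,cy),(a,b),t=cv2.minAreaRect((w[:,:2]*1000).astype(np.float32));return np.round([cx,cy,a,b,t],1)
def module(p,q,xy):
    """table module near xy: (centre, yaw of +x deg) from block top, plug and tabs"""
    d=q[:,:2]-xy; n=np.hypot(*d.T)<.075
    sat=p.max(1)-p.min(1)
    top=n&(q[:,2]>.040)&(q[:,2]<.05)&(sat<50)
    w=q[top]; lo,hi=np.percentile(w,[1,99],axis=0)
    r=rect(w); c=r[:2]/1000
    n=np.hypot(*(q[:,:2]-c).T)<.068
    tabs=q[n&(p[:,0]-p[:,2]>70)&(p[:,1]-p[:,2]>25)&(q[:,2]<.02)&(q[:,2]>.002)]
    plate=q[n&(p.min(1)>130)&(sat<40)&(q[:,2]>.009)&(q[:,2]<.021)&(np.hypot(*(q[:,:2]-c).T)<.055)]
    v=c-tabs[:,:2].mean(0)
    return r,rect(plate),np.round(np.degrees(np.arctan2(v[1],v[0])),1),len(w),len(tabs),len(plate)
E
python3 - <<'E'
from h import *
z=np.load("pics/c0.npz")
for a,b in(("pa","wa"),("pb","wb")):
    p=z[a].reshape(-1,3).astype(int);q=z[b].reshape(-1,3);k=np.isfinite(q[:,0]);p=p[k];q=q[k]
    t=(abs(q[:,0]-.5)<.02)&(abs(q[:,1])<.1);print(a,"table z",np.median(q[t,2]))
    for xy in((.415,.178),(.448,-.017),(.438,-.175)): print(*module(p,q,xy))
    m=(q[:,2]>.085)&(q[:,2]<.125)&(p.max(1)<90)&(np.hypot(q[:,0]-.46,q[:,1]+.372)<.05);w=q[m]
    e=np.linalg.eigh(np.cov(w[:,:2].T))[1][:,1];print("key",rect(w),w.mean(0),np.degrees(np.arctan2(e[1],e[0])),len(w))
    m=(p[:,0]-p[:,2]>90)&(q[:,2]>.035)&(q[:,2]<.075)&(q[:,0]>.52)&(q[:,0]<.62)&(q[:,1]>-.22)&(q[:,1]<.15);print("bar",rect(q[m]),np.percentile(q[m,2],[5,50,95]))
    m=(p.min(1)>170)&(q[:,2]>.05)&(q[:,2]<.12)&(q[:,0]>.56)&(q[:,0]<.74)&(abs(q[:,1]+.03)<.2);w=q[m]
    s=np.linalg.lstsq(np.c_[w[:,:2],np.ones(len(w))],w[:,2],rcond=None)[0];print("bed",s,rect(w),np.percentile(w[:,2],[1,99]))
E
```

```text
pa table z -0.0006656044849315619
[412.2 175.   48.   45.2  33.1] [412.1 175.1  87.   64.2  33. ] -151.1 279 21 232
[446.8 -21.1  47.3  44.9  23.6] [445.3 -20.6  87.3  64.   21. ] -156.4 374 45 331
[ 436.1 -174.7   47.    45.    72.1] [ 435.8 -174.4   66.1   85.8   73. ] -16.7 497 90 581
key [ 456.5 -372.8   10.9   40.5   73.6] [ 0.45420429 -0.37371994  0.09951148] 162.92078236182235 293
bar [563.6 -36.   12.9 341.3   5.8] [0.04812723 0.05119482 0.05398404]
bed [ 0.35493752  0.03407608 -0.15735032] [634.7 -28.8 133.7 340.8   5.7] [0.05043603 0.09027333]
pb table z -0.00020462962475549648
[413.2 176.5  48.9  49.5  33.6] [411.1 171.8 100.   64.2  38.1] -148.1 185 63 197
[448.3 -19.6  49.3  44.8  21.8] [449.8 -20.   87.5  64.5  24.7] -154.8 217 59 240
[ 437.4 -173.9   45.4   48.2   75.1] [ 438.8 -173.8   64.5   87.4   72.6] -39.1 229 7 248
key [ 462.5 -370.5   10.8   37.2   73.5] [ 0.4664433  -0.37001983  0.09849787] 159.38015533059573 133
bar [567.6 -35.7  17.8 338.    5.4] [0.04537875 0.05081253 0.05452413]
bed [ 0.32086363  0.03280008 -0.1357141 ] [645.6 -27.5 122.  340.1   5.6] [0.05059989 0.09153146]
```

```bash
cat >> h.py <<'E'
import json
from scipy.spatial.transform import Rotation as Ro
def down(yaw): # tool pointing down, closing line (tool y) at yaw deg
    a=np.radians(yaw);y=np.array([np.cos(a),np.sin(a),0]);zz=np.array([0,0,-1.]);return np.c_[np.cross(y,zz),y,zz]
PSI,SL=5.6,20.; O=np.array([.5738,-.035,.045])
BR=(Ro.from_euler('z',PSI,degrees=True)*Ro.from_euler('y',-SL,degrees=True)).as_matrix()
def bed(x,y,z,yaw): # mm in bed frame; closing line yaw deg in bed frame
    return O+BR@np.array([x,y,z])/1000, BR@down(yaw)
def plan(*wps,cmd=None):
    """each call is a list of (p,R,n): n rows, straight interpolation if n>0, n<0 repeats the target; prints rows"""
    try: c=json.load(open("cmd.json"));P,R=np.array(c["p"]),np.array(c["R"])
    except FileNotFoundError: P,R=np.array([.225,.583,.241]),down(68.927)
    for call in wps:
        out=[];P0,R0=P,R;last=np.zeros(6)
        for p,r,n in call:
            v=np.r_[R0.T@(p-P0)/.25,Ro.from_matrix(R0.T@r).as_rotvec(degrees=True)/90]
            for k in range(abs(n)): out.append((last+(v-last)*(k+1)/n if n>0 else v).round(3))
            last=v
        v=out[-1];P=P0+R0@v[:3]*.25;R=R0@Ro.from_rotvec(v[3:]*90,degrees=True).as_matrix()
        print(len(out),"rows",json.dumps([(o+0.).tolist() for o in out]).replace("], [","],\n["),"ok" if np.abs(out).max()<=1 else "TOO BIG")
    json.dump(dict(p=P.tolist(),R=R.tolist()),open("cmd.json","w"))
def st():
    s=readout.read_state();c=json.load(open("cmd.json"))
    print("t",s["time_s"],"perr mm",((s["position"]-c["p"])*1000).round(1),"rot err",Ro.from_matrix(np.array(c["R"]).T@s["tcp_rot"]).as_rotvec(degrees=True).round(1),"F",s["force"].round(1),"M",s["moment"].round(2),"open",round(s["opening"]*87,1),"gf",s["grasp_force"],"j",s["joint_positions"].round(0))
E
python3 - <<'E'
from h import *
v=lambda *a:np.array(a)
R=down(123.2)
plan([(v(.4125,.1755,.2),R,-12)],[(v(.4125,.1755,.0385),R,-7)])
E
```

```text
12 rows [[-1.286, -1.251, 0.164, 0.0, 0.0, -0.603],
[-1.286, -1.251, 0.164, 0.0, 0.0, -0.603],
[-1.286, -1.251, 0.164, 0.0, 0.0, -0.603],
[-1.286, -1.251, 0.164, 0.0, 0.0, -0.603],
[-1.286, -1.251, 0.164, 0.0, 0.0, -0.603],
[-1.286, -1.251, 0.164, 0.0, 0.0, -0.603],
[-1.286, -1.251, 0.164, 0.0, 0.0, -0.603],
[-1.286, -1.251, 0.164, 0.0, 0.0, -0.603],
[-1.286, -1.251, 0.164, 0.0, 0.0, -0.603],
[-1.286, -1.251, 0.164, 0.0, 0.0, -0.603],
[-1.286, -1.251, 0.164, 0.0, 0.0, -0.603],
[-1.286, -1.251, 0.164, 0.0, 0.0, -0.603]] TOO BIG
7 rows [[0.0, 0.0, 0.646, 0.0, 0.0, 0.0],
[0.0, 0.0, 0.646, 0.0, 0.0, 0.0],
[0.0, 0.0, 0.646, 0.0, 0.0, 0.0],
[0.0, 0.0, 0.646, 0.0, 0.0, 0.0],
[0.0, 0.0, 0.646, 0.0, 0.0, 0.0],
[0.0, 0.0, 0.646, 0.0, 0.0, 0.0],
[0.0, 0.0, 0.646, 0.0, 0.0, 0.0]] ok
```

```bash
rm -f cmd.json; python3 - <<'E'
s=open("h.py").read()
i=s.index('        print(len(out)');j=s.index('    json.dump(dict(p')
s=s[:i]+'''        g=[]
        for o in out:
            o=(o+0.).tolist()
            if g and g[-1][1]==o: g[-1][0]+=1
            else: g.append([1,o])
        print(f"CALL {len(out)}:",*[f"  {n}x {o}" for n,o in g],"" if np.abs(out).max()<=1 and len(out)<13 else "TOO BIG",sep="\\n")
'''+s[j:]
open("h.py","w").write(s)
E
python3 - <<'E'
from h import *
v=lambda *a:np.array(a)
R=down(123.2)
plan([(v(.32,.4,.23),down(100),-5)],[(v(.4125,.1755,.12),R,-7),(v(.4125,.1755,.0385),R,4),(v(.4125,.1755,.0385),R,-1)])
E
```

```text
CALL 5:
  5x [-0.618, -0.546, 0.044, 0.0, 0.0, -0.345]

CALL 12:
  7x [-0.208, -0.949, 0.44, 0.0, 0.0, -0.258]
  1x [-0.208, -0.949, 0.522, 0.0, 0.0, -0.258]
  1x [-0.208, -0.949, 0.603, 0.0, 0.0, -0.258]
  1x [-0.208, -0.949, 0.684, 0.0, 0.0, -0.258]
  2x [-0.208, -0.949, 0.766, 0.0, 0.0, -0.258]
```

send_rows:
  moves:
    - [-0.618, -0.546, 0.044, 0, 0, -0.345]
    - [-0.618, -0.546, 0.044, 0, 0, -0.345]
    - [-0.618, -0.546, 0.044, 0, 0, -0.345]
    - [-0.618, -0.546, 0.044, 0, 0, -0.345]
    - [-0.618, -0.546, 0.044, 0, 0, -0.345]
  grip: 1

```text
time_s: 0.7
position: [0.3207, 0.3964, 0.2298]
tcp_rot: [[-0.985, -0.171, -0.001], [-0.171, 0.985, -0.003], [0.002, -0.003, -1.0]]
force: [0.4, 0.6, 0.5]
opening: 1.002
grasp_force: 0.0
```

send_rows:
  moves:
    - [-0.208, -0.949, 0.44, 0, 0, -0.258]
    - [-0.208, -0.949, 0.44, 0, 0, -0.258]
    - [-0.208, -0.949, 0.44, 0, 0, -0.258]
    - [-0.208, -0.949, 0.44, 0, 0, -0.258]
    - [-0.208, -0.949, 0.44, 0, 0, -0.258]
    - [-0.208, -0.949, 0.44, 0, 0, -0.258]
    - [-0.208, -0.949, 0.44, 0, 0, -0.258]
    - [-0.208, -0.949, 0.522, 0, 0, -0.258]
    - [-0.208, -0.949, 0.603, 0, 0, -0.258]
    - [-0.208, -0.949, 0.684, 0, 0, -0.258]
    - [-0.208, -0.949, 0.766, 0, 0, -0.258]
    - [-0.208, -0.949, 0.766, 0, 0, -0.258]

```text
time_s: 1.9
position: [0.411, 0.1767, 0.0374]
tcp_rot: [[-0.837, -0.548, -0.003], [-0.548, 0.837, -0.0], [0.003, 0.002, -1.0]]
force: [-0.0, -0.8, -0.0]
opening: 1.001
grasp_force: 0.0
```

```bash
python3 - <<'E'
from h import *
st()
v=lambda *a:np.array(a)
R=down(123.2); p=v(.4125,.1755,.0385)
b=bed(65,90,120,90)
print(b[0])
plan([(p,R,-6),(v(.4125,.1755,.17),R,6)],
     [(*b,-10)],[(*bed(62,90,45,90),5),(*bed(62,90,39.5,90),3),(*bed(55,90,39.5,90),4)])
E
```

```text
t 1.9 perr mm [-1.4  1.2 -1.1] rot err [-0.1  0.2 -0. ] F [-0.  -0.8 -0. ] M [0.11 0.05 0.02] open 87.0 gf 0.0 j [   9.   40.  116.    0.   25. -114.]
[0.58495951 0.05652579 0.17999442]
CALL 12:
  6x [0.0, 0.0, 0.0, 0.0, 0.0, 0.0]
  1x [0.0, 0.0, -0.088, 0.0, 0.0, 0.0]
  1x [0.0, 0.0, -0.175, 0.0, 0.0, 0.0]
  1x [0.0, 0.0, -0.263, 0.0, 0.0, 0.0]
  1x [0.0, 0.0, -0.351, 0.0, 0.0, 0.0]
  1x [0.0, 0.0, -0.438, 0.0, 0.0, 0.0]
  1x [0.0, 0.0, -0.526, 0.0, 0.0, 0.0]

CALL 10:
  10x [-0.317, -0.776, -0.04, 0.054, -0.218, 0.303]

CALL 12:
  1x [0.002, 0.0, 0.06, 0.0, 0.0, 0.0]
  1x [0.005, 0.0, 0.12, 0.0, 0.0, 0.0]
  1x [0.007, 0.0, 0.18, 0.0, 0.0, 0.0]
  1x [0.01, 0.0, 0.24, 0.0, 0.0, 0.0]
  1x [0.012, 0.0, 0.3, 0.0, 0.0, 0.001]
  1x [0.012, 0.0, 0.307, 0.0, 0.0, 0.001]
  1x [0.012, 0.0, 0.315, 0.0, 0.0, 0.001]
  1x [0.012, 0.0, 0.322, 0.0, 0.0, 0.001]
  1x [0.019, 0.0, 0.322, 0.0, 0.0, 0.001]
  1x [0.026, 0.0, 0.322, 0.0, 0.0, 0.001]
  1x [0.033, 0.0, 0.322, 0.0, 0.0, 0.001]
  1x [0.04, 0.0, 0.322, 0.0, 0.0, 0.001]
```

send_rows:
  moves:
    - [0, 0, 0, 0, 0, 0]
    - [0, 0, 0, 0, 0, 0]
    - [0, 0, 0, 0, 0, 0]
    - [0, 0, 0, 0, 0, 0]
    - [0, 0, 0, 0, 0, 0]
    - [0, 0, 0, 0, 0, 0]
    - [0, 0, -0.088, 0, 0, 0]
    - [0, 0, -0.175, 0, 0, 0]
    - [0, 0, -0.263, 0, 0, 0]
    - [0, 0, -0.351, 0, 0, 0]
    - [0, 0, -0.438, 0, 0, 0]
    - [0, 0, -0.526, 0, 0, 0]
  grip: 0

```text
time_s: 3.1
position: [0.4111, 0.1754, 0.1706]
tcp_rot: [[-0.837, -0.547, -0.002], [-0.547, 0.837, -0.0], [0.002, 0.001, -1.0]]
force: [0.1, -0.1, -5.1]
opening: 0.501
grasp_force: 30.0
```

send_rows:
  moves:
    - [-0.317, -0.776, -0.04, 0.054, -0.218, 0.303]
    - [-0.317, -0.776, -0.04, 0.054, -0.218, 0.303]
    - [-0.317, -0.776, -0.04, 0.054, -0.218, 0.303]
    - [-0.317, -0.776, -0.04, 0.054, -0.218, 0.303]
    - [-0.317, -0.776, -0.04, 0.054, -0.218, 0.303]
    - [-0.317, -0.776, -0.04, 0.054, -0.218, 0.303]
    - [-0.317, -0.776, -0.04, 0.054, -0.218, 0.303]
    - [-0.317, -0.776, -0.04, 0.054, -0.218, 0.303]
    - [-0.317, -0.776, -0.04, 0.054, -0.218, 0.303]
    - [-0.317, -0.776, -0.04, 0.054, -0.218, 0.303]

```text
time_s: 4.1
position: [0.5839, 0.0576, 0.1802]
tcp_rot: [[-0.935, -0.1, 0.34], [-0.094, 0.995, 0.033], [-0.342, -0.001, -0.94]]
force: [-0.4, -0.5, -3.2]
opening: 0.501
grasp_force: 30.0
```

```bash
python3 - <<'E'
from h import *
b=bed(65,90,120,90); c=bed(55,90,39.5,90)
s=readout.read_state();print(s["position"]-b[0],s["tcp_rot"].T@b[1],s["opening"]*87,s["grasp_force"],s["force"])
p,W=cloud("side");cv2.imwrite("pics/a1.png",cv2.resize(p[180:420,200:520],None,fx=2,fy=2)[:,:,::-1])
E
```

```text
[-0.00108542  0.00106294  0.00020346] [[ 9.99997521e-01 -2.18703728e-03 -4.19098104e-04]
 [ 2.18699542e-03  9.99997603e-01 -1.00315646e-04]
 [ 4.19316494e-04  9.93988316e-05  9.99999907e-01]] 43.59749518146611 29.95852679014206 [-0.40487367 -0.52126428 -3.2294714 ]
```

View pics/a1.png

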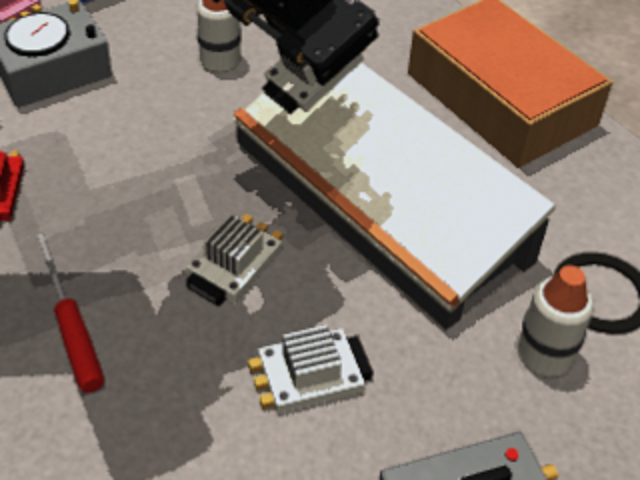

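send_rows:
  moves:
    - [0.002, 0, 0.06, 0, 0, 0]
    - [0.005, 0, 0.12, 0, 0, 0]
    - [0.007, 0, 0.18, 0, 0, 0]
    - [0.01, 0, 0.24, 0, 0, 0]
    - [0.012, 0, 0.3, 0, 0, 0.001]
    - [0.012, 0, 0.307, 0, 0, 0.001]
    - [0.012, 0, 0.315, 0, 0, 0.001]
    - [0.012, 0, 0.322, 0, 0, 0.001]
    - [0.019, 0, 0.322, 0, 0, 0.001]
    - [0.026, 0, 0.322, 0, 0, 0.001]
    - [0.033, 0, 0.322, 0, 0, 0.001]
    - [0.04, 0, 0.322, 0, 0, 0.001]

```text
time_s: 5.35
position: [0.6038, 0.0581, 0.1018]
tcp_rot: [[-0.934, -0.096, 0.343], [-0.091, 0.995, 0.032], [-0.345, -0.001, -0.939]]
force: [0.1, 0.0, 4.1]
opening: 0.505
grasp_force: 30.0
```

```bash
python3 - <<'E'
from h import *
st()
s=readout.read_state();print("bed tcp",BR.T@(s["position"]-O)*1000,"F bed",BR.T@s["force"])
plan([(*bed(55,90,38,90),3),(*bed(55,90,37,90),3)])
E
```

```text
t 5.35 perr mm [ 0.7 -0.1  0.9] rot err [ 0.  -0.2  0. ] F [0.1 0.  4.1] M [ 0.16  0.06 -0.03] open 43.9 gf 29.983548293821514 j [  -7.   36.  106.   14.   19. -115.]
bed tcp [55.98827245 89.72630499 40.06801696] F bed [1.47114381 0.01687922 3.77634936]
CALL 6:
  1x [0.0, 0.0, 0.002, 0.0, 0.0, 0.0]
  1x [0.0, 0.0, 0.004, 0.0, 0.0, 0.0]
  1x [0.0, 0.0, 0.006, 0.0, 0.0, 0.0]
  1x [0.0, 0.0, 0.007, 0.0, 0.0, 0.0]
  1x [0.0, 0.0, 0.009, 0.0, 0.0, 0.0]
  1x [0.0, 0.0, 0.01, 0.0, 0.0, 0.0]
```

```bash
python3 - <<'E'
from h import *
p,R=bed(55,90,39.5,90)
json.dump(dict(p=p.tolist(),R=R.tolist()),open("cmd.json","w"))
plan([(*bed(51,90,39.5,90),6)])
E
```

```text
CALL 6:
  1x [0.003, 0.0, 0.0, 0.0, 0.0, 0.0]
  1x [0.005, 0.0, 0.0, 0.0, 0.0, 0.0]
  1x [0.008, 0.0, 0.0, 0.0, 0.0, 0.0]
  1x [0.011, 0.0, 0.0, 0.0, 0.0, 0.0]
  1x [0.013, 0.0, 0.0, 0.0, 0.0, 0.0]
  1x [0.016, 0.0, 0.0, 0.0, 0.0, 0.0]
```

send_rows:
  moves:
    - [0.003, 0, 0, 0, 0, 0]
    - [0.005, 0, 0, 0, 0, 0]
    - [0.008, 0, 0, 0, 0, 0]
    - [0.011, 0, 0, 0, 0, 0]
    - [0.013, 0, 0, 0, 0, 0]
    - [0.016, 0, 0, 0, 0, 0]

```text
time_s: 5.95
position: [0.6004, 0.0579, 0.1006]
tcp_rot: [[-0.934, -0.096, 0.344], [-0.09, 0.995, 0.032], [-0.346, -0.001, -0.938]]
force: [3.9, 1.9, 4.8]
opening: 0.499
grasp_force: 30.0
```

```bash
python3 - <<'E'
from h import *
st()
s=readout.read_state();print("bed tcp",BR.T@(s["position"]-O)*1000,"F bed",BR.T@s["force"])
p,W=cloud("side");cv2.imwrite("pics/a2.png",cv2.resize(p[180:300,290:450],None,fx=4,fy=4)[:,:,::-1])
E
```

```text
t 5.95 perr mm [ 1.2 -0.   1. ] rot err [ 0.1 -0.2  0.1] F [3.9 1.9 4.8] M [ 0.47 -0.44  0.04] open 43.4 gf 29.981143441982567 j [  -7.   36.  107.   14.   18. -115.]
bed tcp [52.45630965 89.83790045 40.08288854] F bed [5.49494593 1.52659785 3.13984366]
```

View pics/a2.png

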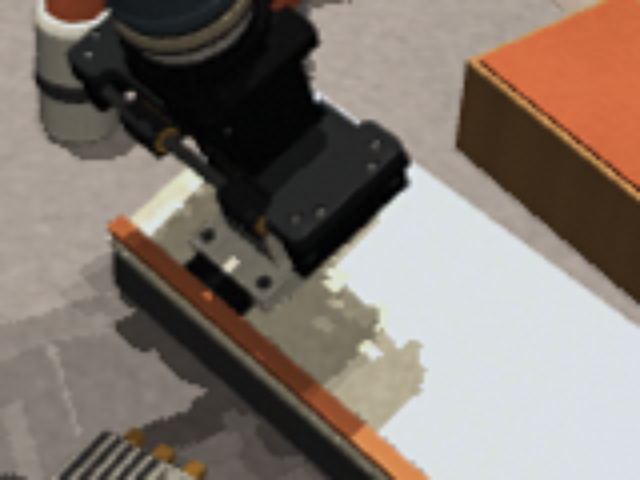

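send_rows:
  moves:
    - [0.002, 0, 0, 0, 0, 0]
    - [0.004, 0, 0, 0, 0, 0]
    - [0.006, 0, 0, 0, 0, 0]
    - [0.008, 0, 0, 0, 0, 0]
    - [0.008, 0, 0, 0, 0, 0]

```text
time_s: 6.5
position: [0.6003, 0.0578, 0.1007]
tcp_rot: [[-0.933, -0.095, 0.348], [-0.09, 0.995, 0.032], [-0.349, -0.001, -0.937]]
force: [5.6, 1.8, 5.8]
opening: 0.507
grasp_force: 30.0
```

```bash
python3 - <<'E'
from h import *
p,R=bed(49,90,39.5,90)
json.dump(dict(p=p.tolist(),R=R.tolist()),open("cmd.json","w"))
st()
s=readout.read_state();print("bed tcp",BR.T@(s["position"]-O)*1000,"F bed",BR.T@s["force"])
v=lambda *a:np.array(a)
plan([(*bed(50.5,90,39.5,90),2),(*bed(50.5,90,39.5,90),-3),(*bed(50.5,90,100,90),5),],
 [(v(.447,-.0205,.17),down(112.8),-9)])
q=fuse()
for xy in((.448,-.017),(.438,-.175)): print(*module(*q,xy))
E
```

```text
t 6.5 perr mm [2.9 0.1 1.8] rot err [ 0.1 -0.4  0.1] F [5.6 1.8 5.8] M [ 0.74 -0.72  0.  ] open 44.1 gf 29.97835597023368 j [  -7.   36.  107.   14.   18. -116.]
bed tcp [52.33916752 89.77939508 40.23590594] F bed [7.38655057 1.27090484 3.49631859]
CALL 10:
  1x [-0.003, 0.0, 0.0, 0.0, 0.0, 0.0]
  4x [-0.006, 0.0, 0.0, 0.0, 0.0, 0.0]
  1x [-0.006, 0.0, -0.048, 0.0, 0.0, 0.0]
  1x [-0.006, 0.0, -0.097, 0.0, 0.0, 0.0]
  1x [-0.006, 0.0, -0.145, 0.0, 0.0, 0.0]
  1x [-0.006, 0.0, -0.194, 0.0, 0.0, 0.0]
  1x [-0.006, 0.0, -0.242, 0.0, 0.0, 0.0]

CALL 9:
  9x [0.5, -0.253, -0.241, -0.033, 0.221, -0.189]

[447.4 -20.3  50.1  46.8  20.1] [448.4 -20.4  89.2  64.9  23.5] -159.2 594 79 461
[ 437.1 -174.4   46.4   51.8   71.8] [ 437.8 -174.9   67.2   90.6   73.5] -17.0 731 93 879
```

send_rows:
  moves:
    - [-0.003, 0, 0, 0, 0, 0]
    - [-0.006, 0, 0, 0, 0, 0]
    - [-0.006, 0, 0, 0, 0, 0]
    - [-0.006, 0, 0, 0, 0, 0]
    - [-0.006, 0, 0, 0, 0, 0]
    - [-0.006, 0, -0.048, 0, 0, 0]
    - [-0.006, 0, -0.097, 0, 0, 0]
    - [-0.006, 0, -0.145, 0, 0, 0]
    - [-0.006, 0, -0.194, 0, 0, 0]
    - [-0.006, 0, -0.242, 0, 0, 0]
  grip: 0.7

```text
time_s: 7.6
position: [0.5776, 0.0559, 0.1581]
tcp_rot: [[-0.935, -0.097, 0.342], [-0.091, 0.995, 0.033], [-0.343, -0.001, -0.939]]
force: [0.1, 0.2, -0.8]
opening: 0.7
grasp_force: 0.0
```

send_rows:
  moves:
    - [0.5, -0.253, -0.241, -0.033, 0.221, -0.189]
    - [0.5, -0.253, -0.241, -0.033, 0.221, -0.189]
    - [0.5, -0.253, -0.241, -0.033, 0.221, -0.189]
    - [0.5, -0.253, -0.241, -0.033, 0.221, -0.189]
    - [0.5, -0.253, -0.241, -0.033, 0.221, -0.189]
    - [0.5, -0.253, -0.241, -0.033, 0.221, -0.189]
    - [0.5, -0.253, -0.241, -0.033, 0.221, -0.189]
    - [0.5, -0.253, -0.241, -0.033, 0.221, -0.189]
    - [0.5, -0.253, -0.241, -0.033, 0.221, -0.189]
  grip: 1

```text
time_s: 8.5
position: [0.4468, -0.0199, 0.1701]
tcp_rot: [[-0.922, -0.387, -0.0], [-0.387, 0.922, -0.001], [0.001, -0.001, -1.0]]
force: [-0.1, -0.3, -0.6]
opening: 1.003
grasp_force: 0.0
```

```bash
cat >> h.py <<'E'
def onbed(p,q,y):
    """module on bed near bed y (mm): plate/block rectangles in bed coordinates, tab side"""
    b=(q-O)@BR*1000; n=(abs(b[:,1]-y)<55)&(b[:,0]>-5)&(b[:,0]<125); sat=p.max(1)-p.min(1)
    top=b[n&(b[:,2]>39)&(b[:,2]<50)&(sat<60)]; tabs=b[n&(b[:,0]>1)&(p[:,0]-p[:,2]>70)&(p[:,1]-p[:,2]>25)&(b[:,2]<20)]
    dark=b[n&(p.max(1)<60)&(b[:,2]>3)&(b[:,2]<22)]
    print("block",rect(top/1000),len(top),"tabs",np.median(tabs,0).round(),len(tabs),"tabs x range",np.percentile(tabs[:,0],[3,97]).round(1) if len(tabs) else "","dark",np.median(dark,0).round() if len(dark) else "",len(dark))
E
python3 - <<'E'
from h import *
st(); p,q=fuse(); onbed(p,q,90); print(*module(p,q,(.447,-.02)))
v=lambda *a:np.array(a);R=down(112.8);m=v(.447,-.0205,.0385)
plan([(v(.447,-.0205,.07),R,-2),(m,R,2),(m,R,-1)],[(m,R,-6),(v(.447,-.0205,.17),R,5)],[(*bed(65,0,100,90),-8),(*bed(63,0,60,90),-3)],
[(*bed(61,0,40,90),4),(*bed(50,0,39.5,90),7),(*bed(50,0,39.5,90),-1)])
E
```

```text
t 8.5 perr mm [-0.2  0.6  0. ] rot err [ 0. -0.  0.] F [-0.1 -0.3 -0.6] M [ 0.09 -0.   -0.01] open 87.3 gf 0.0 j [ -17.   24.  111.   -0.   45. -130.]
block [56.2 87.8 49.2 48.8  5.2] 235 tabs [106.  87.  10.] 151 tabs x range [  2.  111.8] dark [35. 69. 16.] 4
[448.1 -19.8  49.4  46.6  21.7] [443.2 -20.7  99.8  65.8  22.1] -156.0 594 109 331
CALL 5:
  2x [-0.001, 0.0, 0.4, 0.0, 0.0, 0.0]
  1x [-0.001, 0.0, 0.463, 0.0, 0.0, 0.0]
  2x [-0.001, 0.0, 0.526, 0.0, 0.0, 0.0]

CALL 11:
  6x [0.0, 0.0, 0.0, 0.0, 0.0, 0.0]
  1x [0.0, 0.0, -0.105, 0.0, 0.0, 0.0]
  1x [0.001, 0.0, -0.21, 0.0, 0.0, 0.0]
  1x [0.001, 0.0, -0.315, 0.0, 0.0, 0.0]
  1x [0.001, 0.0, -0.42, 0.0, 0.0, 0.0]
  1x [0.001, 0.0, -0.526, 0.0, 0.0, 0.0]

CALL 11:
  8x [-0.548, -0.281, 0.035, 0.033, -0.221, 0.189]
  3x [-0.593, -0.295, 0.188, 0.033, -0.221, 0.189]

CALL 12:
  1x [0.002, 0.0, 0.02, 0.0, 0.0, 0.0]
  1x [0.004, 0.0, 0.04, 0.0, 0.0, 0.0]
  1x [0.006, 0.0, 0.06, 0.0, 0.0, 0.0]
  1x [0.008, 0.0, 0.08, 0.0, 0.0, 0.0]
  1x [0.014, 0.0, 0.081, 0.0, 0.0, 0.0]
  1x [0.02, 0.0, 0.081, 0.0, 0.0, 0.0]
  1x [0.027, 0.0, 0.081, 0.0, 0.0, 0.0]
  1x [0.033, 0.0, 0.082, 0.0, 0.0, 0.0]
  1x [0.039, 0.0, 0.082, 0.0, 0.0, 0.0]
  1x [0.045, 0.0, 0.082, 0.0, 0.0, 0.0]
  2x [0.052, 0.0, 0.082, 0.0, 0.0, 0.0]
```

send_rows:
  moves:
    - [-0.001, 0, 0.4, 0, 0, 0]
    - [-0.001, 0, 0.4, 0, 0, 0]
    - [-0.001, 0, 0.463, 0, 0, 0]
    - [-0.001, 0, 0.526, 0, 0, 0]
    - [-0.001, 0, 0.526, 0, 0, 0]

```text
time_s: 9.1
position: [0.4458, -0.02, 0.0369]
tcp_rot: [[-0.922, -0.386, -0.004], [-0.386, 0.922, 0.0], [0.004, 0.002, -1.0]]
force: [-0.2, -0.6, -0.2]
opening: 1.004
grasp_force: 0.0
```

send_rows:
  moves:
    - [0, 0, 0, 0, 0, 0]
    - [0, 0, 0, 0, 0, 0]
    - [0, 0, 0, 0, 0, 0]
    - [0, 0, 0, 0, 0, 0]
    - [0, 0, 0, 0, 0, 0]
    - [0, 0, 0, 0, 0, 0]
    - [0, 0, -0.105, 0, 0, 0]
    - [0.001, 0, -0.21, 0, 0, 0]
    - [0.001, 0, -0.315, 0, 0, 0]
    - [0.001, 0, -0.42, 0, 0, 0]
    - [0.001, 0, -0.526, 0, 0, 0]
  grip: 0

```text
time_s: 10.2
position: [0.4457, -0.0201, 0.1711]
tcp_rot: [[-0.922, -0.386, -0.002], [-0.386, 0.922, -0.0], [0.002, 0.0, -1.0]]
force: [1.1, -0.7, -2.7]
opening: 0.503
grasp_force: 30.0
```

send_rows:
  moves:
    - [-0.548, -0.281, 0.035, 0.033, -0.221, 0.189]
    - [-0.548, -0.281, 0.035, 0.033, -0.221, 0.189]
    - [-0.548, -0.281, 0.035, 0.033, -0.221, 0.189]
    - [-0.548, -0.281, 0.035, 0.033, -0.221, 0.189]
    - [-0.548, -0.281, 0.035, 0.033, -0.221, 0.189]
    - [-0.548, -0.281, 0.035, 0.033, -0.221, 0.189]
    - [-0.548, -0.281, 0.035, 0.033, -0.221, 0.189]
    - [-0.548, -0.281, 0.035, 0.033, -0.221, 0.189]
    - [-0.593, -0.295, 0.188, 0.033, -0.221, 0.189]
    - [-0.593, -0.295, 0.188, 0.033, -0.221, 0.189]
    - [-0.593, -0.295, 0.188, 0.033, -0.221, 0.189]

```text
time_s: 11.3
position: [0.6108, -0.0307, 0.1225]
tcp_rot: [[-0.936, -0.097, 0.338], [-0.091, 0.995, 0.034], [-0.34, 0.001, -0.941]]
force: [0.0, -0.3, -2.9]
opening: 0.501
grasp_force: 30.0
```

send_rows:
  moves:
    - [0.002, 0, 0.02, 0, 0, 0]
    - [0.004, 0, 0.04, 0, 0, 0]
    - [0.006, 0, 0.06, 0, 0, 0]
    - [0.008, 0, 0.08, 0, 0, 0]
    - [0.014, 0, 0.081, 0, 0, 0]
    - [0.02, 0, 0.081, 0, 0, 0]
    - [0.027, 0, 0.081, 0, 0, 0]
    - [0.033, 0, 0.082, 0, 0, 0]
    - [0.039, 0, 0.082, 0, 0, 0]
    - [0.045, 0, 0.082, 0, 0, 0]
    - [0.052, 0, 0.082, 0, 0, 0]
    - [0.052, 0, 0.082, 0, 0, 0]

```text
time_s: 12.5
position: [0.6124, -0.0334, 0.1052]
tcp_rot: [[-0.93, -0.093, 0.355], [-0.089, 0.996, 0.028], [-0.356, -0.006, -0.934]]
force: [0.0, 0.7, 16.5]
opening: 0.503
grasp_force: 30.0
```

```bash
cat >> h.py <<'E'
def bst():
    st();s=readout.read_state();print("bed tcp",(BR.T@(s["position"]-O)*1000).round(1),"F bed",(BR.T@s["force"]).round(1))
E
python3 - <<'E'
from h import *
bst()
v=lambda *a:np.array(a)
R=down(73.);m=v(.437,-.1745,.0385)
plan([(*bed(51,0,39.5,90),1),(*bed(51,0,39.5,90),-4),(*bed(51,0,100,90),5)],
 [(v(.437,-.1745,.17),R,-7),(v(.437,-.1745,.07),R,-2),(m,R,2),(m,R,-1)])
E
```

```text
t 12.5 perr mm [ 5.4 -1.8  5.9] rot err [ 0.4 -0.9  0.1] F [ 0.   0.7 16.5] M [ 0.61 -0.57  0.07] open 43.8 gf 30.032650530338287 j [ -17.   36.  105.   22.   20. -132.]
bed tcp [56.8 -2.2 43.4] F bed [ 5.7  0.7 15.5]
CALL 10:
  5x [-0.004, 0.0, 0.0, 0.0, 0.0, 0.0]
  1x [-0.004, 0.0, -0.048, 0.0, 0.0, 0.0]
  1x [-0.004, 0.0, -0.096, 0.0, 0.0, 0.0]
  1x [-0.004, 0.0, -0.145, 0.0, 0.0, 0.0]
  1x [-0.004, 0.0, -0.193, 0.0, 0.0, 0.0]
  1x [-0.004, 0.0, -0.242, 0.0, 0.0, 0.0]

CALL 12:
  7x [0.596, -0.502, -0.274, 0.044, 0.219, 0.249]
  2x [0.732, -0.502, 0.102, 0.044, 0.219, 0.249]
  1x [0.754, -0.502, 0.161, 0.044, 0.219, 0.249]
  2x [0.776, -0.502, 0.22, 0.044, 0.219, 0.249]
```

```bash
python3 - <<'E'
from h import *
p,W=cloud("side");cv2.imwrite("pics/a3.png",cv2.resize(p[190:310,300:460],None,fx=4,fy=4,interpolation=cv2.INTER_CUBIC)[:,:,::-1])
E
```

```text
(no output)
```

View pics/a3.png

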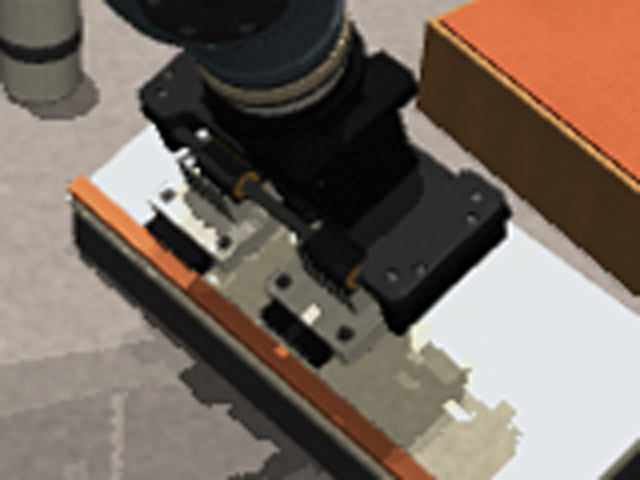

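```bash
python3 - <<'E'
from h import *
p,q=cloud("side");p=p.reshape(-1,3).astype(int);b=(q.reshape(-1,3)-O)@BR*1000
for y in(90,0):
  print(y)
  for x in range(-16,40,4):
    m=(abs(b[:,1]-y)<26)&(b[:,0]>=x)&(b[:,0]<x+4)&(b[:,2]<40)
    if m.sum(): print(x,m.sum(),np.percentile(b[m,2],[5,50,95]).round(1),np.median(p[m],0))
m=(b[:,1]>-140)&(b[:,1]<-70)&(b[:,0]>20)&(b[:,0]<110);print("bed z",np.median(b[m,2]),"low",np.median(b[m&(b[:,0]<50),2]),np.median(b[m&(b[:,0]>80),2]))
E
```

```text
90
-16 58 [-6.2  2.3 11. ] [116.   90.5  63.5]
-12 36 [ 6.4  9.9 12.2] [201.5 111.5  65.5]
-8 35 [ 6.4  9.4 12. ] [196. 108.  64.]
-4 41 [ 7.2 10.7 15.7] [29. 24. 22.]
0 36 [ 1.6 14.  17.7] [20. 19. 20.]
4 39 [ 1.3 14.4 16.5] [18. 17. 17.]
8 40 [ 2.5 14.  18.2] [120. 118. 103.]
12 37 [13.  15.  17.6] [228. 223. 210.]
16 32 [12.7 15.3 17.5] [220. 215. 195.]
20 34 [13.3 15.2 17.6] [112.5 108.   96.5]
24 35 [12.5 15.7 17.5] [116. 111.  99.]
28 68 [12.9 18.4 34.8] [66.  64.  57.5]
32 22 [14.6 28.5 38.5] [91.5 88.5 80. ]
36 9 [15.7 21.3 29.4] [100.  97.  86.]
0
-16 61 [-8.7  1.4 10.7] [95. 59. 43.]
-12 46 [ 5.3 10.  12.5] [101.  54.  32.]
-8 39 [ 7.   9.6 12.1] [99. 53. 31.]
-4 25 [ 5.9  9.6 11.5] [111.  75.  55.]
0 63 [-2.1  5.2 16.1] [41. 39. 36.]
4 40 [-0.3 14.  16.5] [9.  8.5 9. ]
8 41 [ 1.9 14.8 17.2] [8. 8. 8.]
12 46 [ 2.2 14.1 17.3] [64.  61.5 55.5]
16 41 [12.2 15.1 17.3] [118. 114. 101.]
20 43 [13.5 16.  18.3] [113. 109.  98.]
24 39 [13.2 15.7 17.9] [112. 108.  96.]
28 37 [13.3 15.3 17.8] [115. 111.  99.]
32 69 [13.1 17.5 31.9] [93. 89. 79.]
36 27 [13.9 24.1 37.6] [52. 50. 47.]
bed z 0.9163676758578818 low 1.2549870712905484 0.2437408474536649
```

```bash
python3 - <<'E'
from h import *
p,R=bed(50,0,39.5,90)
json.dump(dict(p=p.tolist(),R=R.tolist()),open("cmd.json","w"))
plan([(*bed(50,0,43,90),3),(*bed(46,0,43,90),5),(*bed(46,0,43,90),-1)])
E
```

```text
CALL 9:
  1x [0.0, 0.0, -0.005, 0.0, 0.0, 0.0]
  1x [0.0, 0.0, -0.009, 0.0, 0.0, 0.0]
  1x [0.0, 0.0, -0.014, 0.0, 0.0, 0.0]
  1x [0.003, 0.0, -0.014, 0.0, 0.0, 0.0]
  1x [0.006, 0.0, -0.014, 0.0, 0.0, 0.0]
  1x [0.01, 0.0, -0.014, 0.0, 0.0, 0.0]
  1x [0.013, 0.0, -0.014, 0.0, 0.0, 0.0]
  2x [0.016, 0.0, -0.014, 0.0, 0.0, 0.0]
```

send_rows:
  moves:
    - [0, 0, -0.005, 0, 0, 0]
    - [0, 0, -0.009, 0, 0, 0]
    - [0, 0, -0.014, 0, 0, 0]
    - [0.003, 0, -0.014, 0, 0, 0]
    - [0.006, 0, -0.014, 0, 0, 0]
    - [0.01, 0, -0.014, 0, 0, 0]
    - [0.013, 0, -0.014, 0, 0, 0]
    - [0.016, 0, -0.014, 0, 0, 0]
    - [0.016, 0, -0.014, 0, 0, 0]

```text
time_s: 13.5
position: [0.6077, -0.0328, 0.1045]
tcp_rot: [[-0.931, -0.094, 0.353], [-0.089, 0.996, 0.03], [-0.354, -0.004, -0.935]]
force: [10.9, 6.7, 3.0]
opening: 0.505
grasp_force: 30.0
```

```bash
python3 - <<'E'
from h import *
bst()
p,q=cloud("side");p=p.reshape(-1,3).astype(int);b=(q.reshape(-1,3)-O)@BR*1000
for x in range(-16,20,4):
    m=(abs(b[:,1])<26)&(b[:,0]>=x)&(b[:,0]<x+4)&(b[:,2]<40)
    if m.sum(): print(x,m.sum(),np.percentile(b[m,2],[5,50,95]).round(1),np.median(p[m],0))
E
```

```text
t 13.5 perr mm [ 5.5 -0.6  3.4] rot err [ 0.3 -0.7  0.1] F [10.9  6.7  3. ] M [ 1.26 -1.88  0.29] open 43.9 gf 29.991960525512695 j [ -17.   36.  106.   23.   20. -133.]
bed tcp [52.2 -1.1 44.3] F bed [11.9  5.6 -1.1]
-16 69 [-8.   1.1 11.8] [95. 60. 44.]
-12 39 [ 6.3  9.9 12.6] [103.  54.  32.]
-8 42 [ 6.1  9.  12. ] [99. 53. 31.]
-4 52 [ 6.9 10.6 15.8] [46.  27.5 22. ]
0 40 [ 2.7 14.2 18.1] [9.  8.5 9. ]
4 39 [ 1.7 14.9 17.1] [8. 8. 9.]
8 51 [ 2.9 14.1 18.3] [85. 82. 74.]
12 38 [13.2 16.1 18.5] [115.  111.   99.5]
16 40 [13.3 15.8 18. ] [112.5 108.   97. ]
```

```bash
python3 - <<'E'
from h import *
v=lambda *a:np.array(a)
R=down(73.);m=v(.437,-.1745,.0385)
plan([(*bed(50.5,0,43.5,90),2),(*bed(50.5,0,43.5,90),-4),(*bed(50.5,0,100,90),5)],
 [(v(.437,-.1745,.17),R,-7),(v(.437,-.1745,.07),R,-2),(m,R,2),(m,R,-1)])
E
```

```text
CALL 11:
  1x [-0.009, 0.0, -0.001, 0.0, 0.0, 0.0]
  5x [-0.018, 0.0, -0.002, 0.0, 0.0, 0.0]
  1x [-0.018, 0.0, -0.047, 0.0, 0.0, 0.0]
  1x [-0.018, 0.0, -0.092, 0.0, 0.0, 0.0]
  1x [-0.018, 0.0, -0.138, 0.0, 0.0, 0.0]
  1x [-0.018, 0.0, -0.183, 0.0, 0.0, 0.0]
  1x [-0.018, 0.0, -0.228, 0.0, 0.0, 0.0]

CALL 12:
  7x [0.594, -0.502, -0.275, 0.044, 0.219, 0.249]
  2x [0.731, -0.502, 0.101, 0.044, 0.219, 0.249]
  1x [0.752, -0.502, 0.16, 0.044, 0.219, 0.249]
  2x [0.774, -0.502, 0.22, 0.044, 0.219, 0.249]
```

send_rows:
  moves:
    - [-0.009, 0, -0.001, 0, 0, 0]
    - [-0.018, 0, -0.002, 0, 0, 0]
    - [-0.018, 0, -0.002, 0, 0, 0]
    - [-0.018, 0, -0.002, 0, 0, 0]
    - [-0.018, 0, -0.002, 0, 0, 0]
    - [-0.018, 0, -0.002, 0, 0, 0]
    - [-0.018, 0, -0.047, 0, 0, 0]
    - [-0.018, 0, -0.092, 0, 0, 0]
    - [-0.018, 0, -0.138, 0, 0, 0]
    - [-0.018, 0, -0.183, 0, 0, 0]
    - [-0.018, 0, -0.228, 0, 0, 0]
  grip: 0.7

```text
time_s: 14.65
position: [0.5862, -0.0336, 0.158]
tcp_rot: [[-0.935, -0.097, 0.342], [-0.091, 0.995, 0.033], [-0.343, -0.001, -0.939]]
force: [0.2, -0.9, 0.1]
opening: 0.699
grasp_force: 0.0
```

send_rows:
  moves:
    - [0.594, -0.502, -0.275, 0.044, 0.219, 0.249]
    - [0.594, -0.502, -0.275, 0.044, 0.219, 0.249]
    - [0.594, -0.502, -0.275, 0.044, 0.219, 0.249]
    - [0.594, -0.502, -0.275, 0.044, 0.219, 0.249]
    - [0.594, -0.502, -0.275, 0.044, 0.219, 0.249]
    - [0.594, -0.502, -0.275, 0.044, 0.219, 0.249]
    - [0.594, -0.502, -0.275, 0.044, 0.219, 0.249]
  grip: 1

```text
time_s: 15.35
position: [0.4365, -0.1738, 0.1707]
tcp_rot: [[-0.956, 0.294, 0.002], [0.294, 0.956, -0.0], [-0.002, 0.0, -1.0]]
force: [-0.1, 0.4, 0.4]
opening: 0.996
grasp_force: 0.0
```

```bash
python3 - <<'E'
from h import *
v=lambda *a:np.array(a)
R=down(73.);c=v(.437,-.1745,0)
json.dump(dict(p=(c+v(0,0,.17)).tolist(),R=R.tolist()),open("cmd.json","w"));st()
p,q=fuse(); onbed(p,q,90);onbed(p,q,0);print(*module(p,q,c[:2]))
m=c+v(0,0,.0385);u=c+v(0,0,.2)
plan([(c+v(0,0,.07),R,-2),(m,R,2),(m,R,-1)],[(m,R,-6),(u,R,6)],[(v(.48,-.15,.2),down(73-80),-11)],[(*bed(65,-90,110,-90),-11)],
[(*bed(63,-90,60,-90),-3),(*bed(61,-90,43,-90),4),(*bed(55,-90,43,-90),4)])
E
```

```text
t 15.35 perr mm [-0.5  0.7  0.7] rot err [-0.  -0.1  0.1] F [-0.1  0.4  0.4] M [-0.01  0.   -0.02] open 86.7 gf 0.0 j [ -35.   25.  108.    0.   47. -108.]
block [55.5 88.7 44.4 48.6 88.5] 183 tabs [108.  89.   9.] 100 tabs x range [ 12.5 112.3] dark [ 6. 72. 15.] 2
block [55.8 -3.  46.6 48.9 89.4] 313 tabs [106.  -3.  11.] 165 tabs x range [  2. 112.] dark [ 21. -26.  11.] 2
[ 438.  -174.5   45.7   49.2   72.9] [ 438.1 -173.9   65.9   90.3   74. ] -16.9 732 99 565
CALL 5:
  2x [0.0, 0.0, 0.4, 0.0, 0.0, 0.0]
  1x [0.0, 0.0, 0.463, 0.0, 0.0, 0.0]
  2x [0.0, 0.0, 0.526, 0.0, 0.0, 0.0]

CALL 12:
  6x [0.0, 0.0, 0.0, 0.0, 0.0, 0.0]
  1x [0.0, 0.0, -0.108, 0.0, 0.0, 0.0]
  1x [0.0, 0.0, -0.215, 0.0, 0.0, 0.0]
  1x [0.0, 0.0, -0.323, 0.0, 0.0, 0.0]
  1x [0.0, 0.0, -0.431, 0.0, 0.0, 0.0]
  1x [0.0, 0.0, -0.538, 0.0, 0.0, 0.0]
  1x [0.0, 0.0, -0.646, 0.0, 0.0, 0.0]

CALL 11:
  11x [-0.136, 0.144, 0.0, 0.0, 0.0, 0.889]

CALL 11:
  11x [0.172, 0.486, 0.118, -0.15, 0.187, 0.851]

CALL 11:
  3x [-0.008, 0.0, 0.2, 0.0, 0.0, 0.0]
  1x [-0.01, 0.0, 0.217, 0.0, 0.0, 0.0]
  1x [-0.012, 0.0, 0.234, 0.0, 0.0, 0.0]
  1x [-0.014, 0.0, 0.251, 0.0, 0.0, 0.0]
  1x [-0.016, 0.0, 0.268, 0.0, 0.0, 0.0]
  1x [-0.022, 0.0, 0.268, 0.0, 0.0, 0.0]
  1x [-0.028, 0.0, 0.268, 0.0, 0.0, 0.0]
  1x [-0.034, 0.0, 0.268, 0.0, 0.0, 0.0]
  1x [-0.04, 0.0, 0.268, 0.0, 0.0, 0.0]
```

send_rows:
  moves:
    - [0, 0, 0.4, 0, 0, 0]
    - [0, 0, 0.4, 0, 0, 0]
    - [0, 0, 0.463, 0, 0, 0]
    - [0, 0, 0.526, 0, 0, 0]
    - [0, 0, 0.526, 0, 0, 0]

```text
time_s: 15.95
position: [0.4359, -0.1726, 0.0369]
tcp_rot: [[-0.956, 0.292, -0.003], [0.292, 0.956, 0.002], [0.003, 0.001, -1.0]]
force: [-0.4, -0.3, 0.6]
opening: 1.003
grasp_force: 0.0
```

send_rows:
  moves:
    - [0, 0, 0, 0, 0, 0]
    - [0, 0, 0, 0, 0, 0]
    - [0, 0, 0, 0, 0, 0]
    - [0, 0, 0, 0, 0, 0]
    - [0, 0, 0, 0, 0, 0]
    - [0, 0, 0, 0, 0, 0]
    - [0, 0, -0.108, 0, 0, 0]
    - [0, 0, -0.215, 0, 0, 0]
    - [0, 0, -0.323, 0, 0, 0]
    - [0, 0, -0.431, 0, 0, 0]
    - [0, 0, -0.538, 0, 0, 0]
    - [0, 0, -0.646, 0, 0, 0]
  grip: 0

```text
time_s: 17.15
position: [0.4353, -0.1736, 0.201]
tcp_rot: [[-0.956, 0.294, -0.001], [0.294, 0.956, 0.001], [0.001, 0.0, -1.0]]
force: [0.0, -0.7, -3.4]
opening: 0.5
grasp_force: 30.0
```

send_rows:
  moves:
    - [-0.136, 0.144, 0, 0, 0, 0.889]
    - [-0.136, 0.144, 0, 0, 0, 0.889]
    - [-0.136, 0.144, 0, 0, 0, 0.889]
    - [-0.136, 0.144, 0, 0, 0, 0.889]
    - [-0.136, 0.144, 0, 0, 0, 0.889]
    - [-0.136, 0.144, 0, 0, 0, 0.889]
    - [-0.136, 0.144, 0, 0, 0, 0.889]
    - [-0.136, 0.144, 0, 0, 0, 0.889]
    - [-0.136, 0.144, 0, 0, 0, 0.889]
    - [-0.136, 0.144, 0, 0, 0, 0.889]
    - [-0.136, 0.144, 0, 0, 0, 0.889]

```text
time_s: 18.25
position: [0.4785, -0.1493, 0.1997]
tcp_rot: [[0.124, 0.992, -0.001], [0.992, -0.124, 0.001], [0.001, -0.001, -1.0]]
force: [-0.1, 0.0, -2.8]
opening: 0.502
grasp_force: 30.0
```

send_rows:
  moves:
    - [0.172, 0.486, 0.118, -0.15, 0.187, 0.851]
    - [0.172, 0.486, 0.118, -0.15, 0.187, 0.851]
    - [0.172, 0.486, 0.118, -0.15, 0.187, 0.851]
    - [0.172, 0.486, 0.118, -0.15, 0.187, 0.851]
    - [0.172, 0.486, 0.118, -0.15, 0.187, 0.851]
    - [0.172, 0.486, 0.118, -0.15, 0.187, 0.851]
    - [0.172, 0.486, 0.118, -0.15, 0.187, 0.851]
    - [0.172, 0.486, 0.118, -0.15, 0.187, 0.851]
    - [0.172, 0.486, 0.118, -0.15, 0.187, 0.851]
    - [0.172, 0.486, 0.118, -0.15, 0.187, 0.851]
    - [0.172, 0.486, 0.118, -0.15, 0.187, 0.851]

```text
time_s: 19.35
position: [0.6037, -0.1214, 0.17]
tcp_rot: [[0.936, 0.097, 0.338], [0.091, -0.995, 0.034], [0.34, -0.001, -0.941]]
force: [0.7, 0.1, -2.7]
opening: 0.502
grasp_force: 30.0
```

send_rows:
  moves:
    - [-0.008, 0, 0.2, 0, 0, 0]
    - [-0.008, 0, 0.2, 0, 0, 0]
    - [-0.008, 0, 0.2, 0, 0, 0]
    - [-0.01, 0, 0.217, 0, 0, 0]
    - [-0.012, 0, 0.234, 0, 0, 0]
    - [-0.014, 0, 0.251, 0, 0, 0]
    - [-0.016, 0, 0.268, 0, 0, 0]
    - [-0.022, 0, 0.268, 0, 0, 0]
    - [-0.028, 0, 0.268, 0, 0, 0]
    - [-0.034, 0, 0.268, 0, 0, 0]
    - [-0.04, 0, 0.268, 0, 0, 0]

```text
time_s: 20.45
position: [0.6217, -0.122, 0.1082]
tcp_rot: [[0.932, 0.094, 0.349], [0.089, -0.996, 0.029], [0.35, 0.004, -0.937]]
force: [0.3, 0.8, 6.1]
opening: 0.503
grasp_force: 30.0
```

```bash
python3 - <<'E'
from h import *
bst()
plan([(*bed(55,-90,41,-90),3),(*bed(50,-90,41,-90),6),(*bed(50,-90,41,-90),-1)])
E
```

```text
t 20.45 perr mm [ 2.4 -1.2  4.1] rot err [-0.3  0.5  0.1] F [0.3 0.8 6.1] M [ 0.33  0.04 -0.02] open 43.7 gf 30.014233589172363 j [-26.  37. 102.  24.  26.  38.]
bed tcp [ 58.5 -91.3  46. ] F bed [2.4 0.8 5.6]
CALL 10:
  1x [0.0, 0.0, 0.003, 0.0, 0.0, 0.0]
  1x [0.0, 0.0, 0.005, 0.0, 0.0, 0.0]
  1x [0.0, 0.0, 0.008, 0.0, 0.0, 0.0]
  1x [-0.003, 0.0, 0.008, 0.0, 0.0, 0.0]
  1x [-0.006, 0.0, 0.008, 0.0, 0.0, 0.0]
  1x [-0.01, 0.0, 0.008, 0.0, 0.0, 0.0]
  1x [-0.013, 0.0, 0.008, 0.0, 0.0, 0.0]
  1x [-0.016, 0.0, 0.008, 0.0, 0.0, 0.0]
  2x [-0.02, 0.0, 0.008, 0.0, 0.0, 0.0]
```

```bash
cat >> h.py <<'E'
def prof(y,xs=range(-16,128,8)):
    for n in("side","scene"):
        p,q=cloud(n);p=p.reshape(-1,3).astype(int);b=(q.reshape(-1,3)-O)@BR*1000
        for x in xs:
            m=(abs(b[:,1]-y)<28)&(b[:,0]>=x)&(b[:,0]<x+8)&(b[:,2]<40)
            if m.sum()>8: print(n,x,m.sum(),np.percentile(b[m,2],[5,50,95]).round(1),np.median(p[m],0))
E
python3 - <<'E'
from h import *
prof(-90)
p,W=cloud("side");cv2.imwrite("pics/a4.png",cv2.resize(p[210:330,320:480],None,fx=4,fy=4,interpolation=cv2.INTER_CUBIC)[:,:,::-1])
E
```

```text
side -16 129 [-2.8  7.4 12.1] [109.  59.  35.]
side -8 82 [ 6.9  9.3 12.7] [107.  57.  34.]
side 0 122 [-1.  12.3 16.1] [11. 10. 11.]
side 8 113 [-1.1 14.  17. ] [65. 62. 56.]
side 16 102 [12.9 16.  18.7] [122. 118. 105.]
side 24 97 [12.9 15.4 18.9] [123. 118. 106.]
side 32 119 [13.5 21.9 38.1] [67. 65. 59.]
side 40 18 [13.2 18.1 27.9] [109.5 104.5  92.5]
scene 56 9 [15.3 16.2 24.6] [112. 109. 100.]
scene 64 43 [15.7 32.  39.3] [58. 53. 53.]
scene 72 199 [16.2 27.3 38.4] [166. 160. 149.]
scene 80 110 [15.3 22.8 36.5] [169.  162.5 151.5]
scene 88 39 [14.9 16.  17.1] [237. 235. 224.]
scene 96 266 [-86.2   3.8  16.3] [198. 183. 154.]
scene 104 422 [-88.5 -66.8  10.9] [58. 56. 56.]
scene 112 431 [-91.5 -44.7   6.6] [58. 56. 56.]
scene 120 352 [-94.6 -27.   -0.1] [58. 56. 57.]
```

View pics/a4.png

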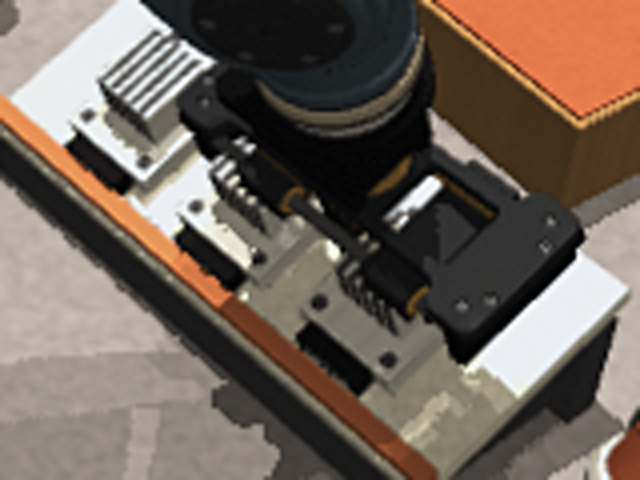

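```bash
python3 - <<'E'
from h import *
p,R=bed(55,-90,43,-90)
json.dump(dict(p=p.tolist(),R=R.tolist()),open("cmd.json","w"))
plan([(*bed(47,-90,44,-90),8),(*bed(47,-90,44,-90),-2)])
E
```

```text
CALL 10:
  1x [-0.004, 0.0, -0.001, 0.0, 0.0, 0.0]
  1x [-0.008, 0.0, -0.001, 0.0, 0.0, 0.0]
  1x [-0.012, 0.0, -0.002, 0.0, 0.0, 0.0]
  1x [-0.016, 0.0, -0.002, 0.0, 0.0, 0.0]
  1x [-0.02, 0.0, -0.003, 0.0, 0.0, 0.0]
  1x [-0.024, 0.0, -0.003, 0.0, 0.0, 0.0]
  1x [-0.028, 0.0, -0.004, 0.0, 0.0, 0.0]
  3x [-0.032, 0.0, -0.004, 0.0, 0.0, 0.0]
```

send_rows:
  moves:
    - [-0.004, 0, 0, 0, 0, 0]
    - [-0.008, 0, -0.001, 0, 0, 0]
    - [-0.012, 0, -0.002, 0, 0, 0]
    - [-0.016, 0, -0.002, 0, 0, 0]
    - [-0.02, 0, -0.003, 0, 0, 0]
    - [-0.024, 0, -0.003, 0, 0, 0]
    - [-0.028, 0, -0.004, 0, 0, 0]
    - [-0.032, 0, -0.004, 0, 0, 0]
    - [-0.032, 0, -0.004, 0, 0, 0]
    - [-0.032, 0, -0.004, 0, 0, 0]

```text
time_s: 21.6
position: [0.6181, -0.1229, 0.1077]
tcp_rot: [[0.93, 0.092, 0.356], [0.088, -0.996, 0.027], [0.357, 0.006, -0.934]]
force: [12.6, 7.4, 5.7]
opening: 0.505
grasp_force: 30.0
```

```bash
python3 - <<'E'
from h import *
bst(); prof(-90,range(-16,16,8))
K=np.array([.4595,-.3716,0]);v=lambda *a:np.array(a)
plan([(*bed(51,-90,45.5,-90),2),(*bed(51,-90,45.5,-90),-4),(*bed(51,-90,100,-90),5)])
E
```

```text
t 21.6 perr mm [ 6.5 -1.1  5.3] rot err [-0.4  0.9  0.2] F [12.6  7.4  5.7] M [ 1.35 -2.08  0.28] open 43.9 gf 30.008027851581573 j [-26.  37. 103.  26.  25.  37.]
bed tcp [ 54.8 -91.8  46.8] F bed [14.4  6.1  0.8]
side -16 139 [-7.7  7.1 11.1] [110.  60.  35.]
side -8 106 [ 7.2 10.2 14.8] [105.  56.  33.]
side 0 98 [-0.8 13.4 16.5] [ 9.  9. 10.]
side 8 118 [ 3.  15.1 18. ] [120. 115. 103.]
CALL 11:
  1x [0.008, 0.0, -0.003, 0.0, 0.0, 0.0]
  5x [0.016, 0.0, -0.006, 0.0, 0.0, 0.0]
  1x [0.016, 0.0, -0.05, 0.0, 0.0, 0.0]
  1x [0.016, 0.0, -0.093, 0.0, 0.0, 0.0]
  1x [0.016, 0.0, -0.137, 0.0, 0.0, 0.0]
  1x [0.016, 0.0, -0.18, 0.0, 0.0, 0.0]
  1x [0.016, 0.0, -0.224, 0.0, 0.0, 0.0]
```

send_rows:
  moves:
    - [0.008, 0, -0.003, 0, 0, 0]
    - [0.016, 0, -0.006, 0, 0, 0]
    - [0.016, 0, -0.006, 0, 0, 0]
    - [0.016, 0, -0.006, 0, 0, 0]
    - [0.016, 0, -0.006, 0, 0, 0]
    - [0.016, 0, -0.006, 0, 0, 0]
    - [0.016, 0, -0.05, 0, 0, 0]
    - [0.016, 0, -0.093, 0, 0, 0]
    - [0.016, 0, -0.137, 0, 0, 0]
    - [0.016, 0, -0.18, 0, 0, 0]
    - [0.016, 0, -0.224, 0, 0, 0]
  grip: 0.7

```text
time_s: 22.8
position: [0.5953, -0.1232, 0.1582]
tcp_rot: [[0.935, 0.095, 0.342], [0.09, -0.995, 0.032], [0.343, 0.001, -0.939]]
force: [0.7, -0.7, 0.7]
opening: 0.701
grasp_force: 0.0
```

```bash
python3 - <<'E'
from h import *
bst();v=lambda *a:np.array(a)
plan([(v(.4595,-.3716,.18),down(-106.4),-10)])
E
```

```text
t 22.8 perr mm [-0.9  0.   1.8] rot err [-0.1  0.1  0.1] F [ 0.7 -0.7  0.7] M [-0.08  0.36  0.02] open 61.0 gf 0.0 j [-27.  31. 103.  21.  31.  40.]
bed tcp [ 50.8 -89.9 102. ] F bed [ 0.9 -0.8  0.4]
CALL 10:
  10x [-0.57, 0.935, -0.308, -0.043, -0.219, 0.242]
```

send_rows:
  moves:
    - [-0.57, 0.935, -0.308, -0.043, -0.219, 0.242]
    - [-0.57, 0.935, -0.308, -0.043, -0.219, 0.242]
    - [-0.57, 0.935, -0.308, -0.043, -0.219, 0.242]
    - [-0.57, 0.935, -0.308, -0.043, -0.219, 0.242]
    - [-0.57, 0.935, -0.308, -0.043, -0.219, 0.242]
    - [-0.57, 0.935, -0.308, -0.043, -0.219, 0.242]
    - [-0.57, 0.935, -0.308, -0.043, -0.219, 0.242]
    - [-0.57, 0.935, -0.308, -0.043, -0.219, 0.242]
    - [-0.57, 0.935, -0.308, -0.043, -0.219, 0.242]
    - [-0.57, 0.935, -0.308, -0.043, -0.219, 0.242]
  grip: 1

```text
time_s: 23.8
position: [0.4588, -0.3695, 0.1806]
tcp_rot: [[0.959, -0.283, 0.001], [-0.283, -0.959, -0.0], [0.001, 0.0, -1.0]]
force: [-1.0, 0.6, 0.0]
opening: 1.002
grasp_force: 0.0
```

```bash
python3 - <<'E'
from h import *
st()
p,q=cloud("wrist");cv2.imwrite("pics/k1.png",p[:,:,::-1])
p=p.reshape(-1,3).astype(int);q=q.reshape(-1,3);m=(q[:,2]>.098)&(q[:,2]<.125)&(np.hypot(q[:,0]-.46,q[:,1]+.372)<.04)
print("wrist key",rect(q[m]),m.sum())
for z in (.06,):
    m=(abs(q[:,2]-z)<.006)&(np.hypot(q[:,0]-.46,q[:,1]+.372)<.1);print("boxtop",rect(q[m]),np.median(q[m,2]))
p,q=fuse()
for y in(90,0,-90): onbed(p,q,y)
E
```

```text
t 23.8 perr mm [-0.8  2.   0.5] rot err [0. 0. 0.] F [-1.   0.6  0. ] M [-0.02  0.16  0.01] open 87.2 gf 0.0 j [-50.  32.  91.   0.  57.  57.]
wrist key [ 459.3 -370.8    9.9   39.8   73.8] 830
boxtop [ 459.9 -371.   100.2  127.9   73.6] 0.059898495174036365
block [54.7 88.9 51.9 47.   4.6] 357 tabs [108.  89.   9.] 98 tabs x range [  3.1 112.2] dark [ 3. 84. 14.] 100
block [55.4 -2.6 49.  45.7  0.7] 410 tabs [108.  -2.   9.] 107 tabs x range [  2.  112.1] dark [ 3. -6. 14.] 114
block [ 55.9 -93.9  45.7  50.4  89.6] 493 tabs [108. -93.   8.] 122 tabs x range [  1.3 111.3] dark [  3. -95.  14.] 119
```

View pics/k1.png

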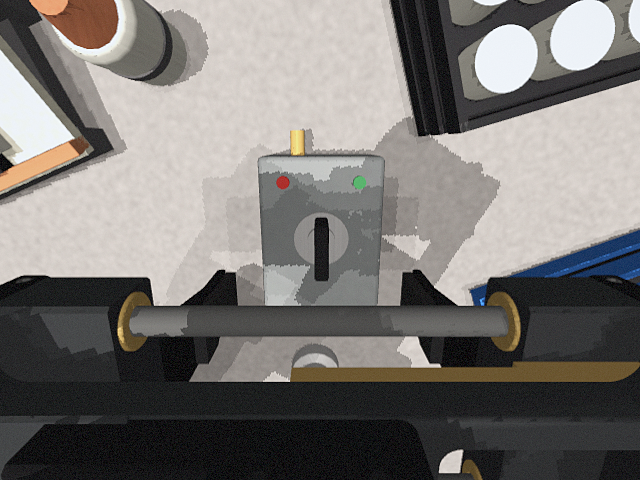

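```bash
python3 - <<'E'
from h import *
v=lambda *a:np.array(a);k=v(.4594,-.3712,.0925)
plan([(k,down(-106.4),6),(k,down(-106.4),-2)],[(k,down(-106.4),-5)],[(k,down(-106.4-72),12)])
E
```

```text
CALL 8:
  1x [0.0, 0.0, 0.058, 0.0, 0.0, 0.0]
  1x [0.0, 0.0, 0.117, 0.0, 0.0, 0.0]
  1x [-0.001, -0.001, 0.175, 0.0, 0.0, 0.0]
  1x [-0.001, -0.001, 0.233, 0.0, 0.0, 0.0]
  1x [-0.001, -0.001, 0.292, 0.0, 0.0, 0.0]
  3x [-0.001, -0.001, 0.35, 0.0, -0.001, 0.0]

CALL 5:
  5x [0.0, 0.0, 0.0, 0.0, 0.0, 0.0]

CALL 12:
  1x [0.0, 0.0, 0.0, 0.0, 0.0, 0.067]
  1x [0.0, 0.0, 0.0, 0.0, 0.0, 0.133]
  1x [0.0, 0.0, 0.0, 0.0, 0.0, 0.2]
  1x [0.0, 0.0, 0.0, 0.0, 0.0, 0.267]
  1x [0.0, 0.0, 0.0, 0.0, 0.0, 0.333]
  1x [0.0, 0.0, 0.0, 0.0, 0.0, 0.4]
  1x [0.0, 0.0, 0.0, 0.0, 0.0, 0.467]
  1x [0.0, 0.0, 0.0, 0.0, 0.0, 0.533]
  1x [0.0, 0.0, 0.0, 0.0, 0.0, 0.6]
  1x [0.0, 0.0, 0.0, 0.0, 0.0, 0.667]
  1x [0.0, 0.0, 0.0, 0.0, 0.0, 0.733]
  1x [0.0, 0.0, 0.0, 0.0, 0.0, 0.8]
```

send_rows:
  moves:
    - [0, 0, 0.058, 0, 0, 0]
    - [0, 0, 0.117, 0, 0, 0]
    - [-0.001, -0.001, 0.175, 0, 0, 0]
    - [-0.001, -0.001, 0.233, 0, 0, 0]
    - [-0.001, -0.001, 0.292, 0, 0, 0]
    - [-0.001, -0.001, 0.35, 0, -0.001, 0]
    - [-0.001, -0.001, 0.35, 0, -0.001, 0]
    - [-0.001, -0.001, 0.35, 0, -0.001, 0]

```text
time_s: 24.75
position: [0.4584, -0.3706, 0.0928]
tcp_rot: [[0.959, -0.284, -0.001], [-0.284, -0.959, -0.0], [-0.001, 0.0, -1.0]]
force: [0.2, -0.4, 0.2]
opening: 0.998
grasp_force: 0.0
```

send_rows:
  moves:
    - [0, 0, 0, 0, 0, 0]
    - [0, 0, 0, 0, 0, 0]
    - [0, 0, 0, 0, 0, 0]
    - [0, 0, 0, 0, 0, 0]
    - [0, 0, 0, 0, 0, 0]
    - [0, 0, 0, 0, 0, 0]
    - [0, 0, 0, 0, 0, 0]
    - [0, 0, 0, 0, 0, 0]
    - [0, 0, 0, 0, 0, 0]
    - [0, 0, 0, 0, 0, 0]
  grip: 0

```text
time_s: 25.75
position: [0.4583, -0.3708, 0.093]
tcp_rot: [[0.959, -0.285, -0.0], [-0.285, -0.959, -0.001], [-0.0, 0.001, -1.0]]
force: [-0.1, 0.6, 0.2]
opening: 0.17
grasp_force: 0.0
```

send_rows:
  moves:
    - [0, 0, 0, 0, 0, 0.067]
    - [0, 0, 0, 0, 0, 0.133]
    - [0, 0, 0, 0, 0, 0.2]
    - [0, 0, 0, 0, 0, 0.267]
    - [0, 0, 0, 0, 0, 0.333]
    - [0, 0, 0, 0, 0, 0.4]
    - [0, 0, 0, 0, 0, 0.467]
    - [0, 0, 0, 0, 0, 0.533]
    - [0, 0, 0, 0, 0, 0.6]
    - [0, 0, 0, 0, 0, 0.667]
    - [0, 0, 0, 0, 0, 0.733]
    - [0, 0, 0, 0, 0, 0.8]

```text
time_s: 26.95
position: [0.4582, -0.3712, 0.093]
tcp_rot: [[0.023, -1.0, -0.001], [-1.0, -0.023, -0.002], [0.002, 0.001, -1.0]]
force: [-0.1, -0.3, 0.6]
opening: 0.115
grasp_force: 30.0
```

```bash
python3 - <<'E'
from h import *
st()
E
```

```text
t 26.95 perr mm [-1.2  0.1  0.5] rot err [0.  0.1 0.3] F [-0.1 -0.3  0.6] M [-0.04  0.11  0.48] open 10.0 gf 30.01180258579552 j [-50.  39.  94.  -0.  47. 129.]
```

send_rows:
  moves:
    - [0, 0, 0, 0, 0, 0.015]
    - [0, 0, 0, 0, 0, 0.03]
    - [0, 0, 0, 0, 0, 0.03]

```text
time_s: 27.25
position: [0.4582, -0.3712, 0.093]
tcp_rot: [[-0.02, -1.0, -0.001], [-1.0, 0.02, -0.002], [0.002, 0.0, -1.0]]
force: [-1.9, -1.2, -1.6]
opening: 0.126
grasp_force: 31.0
```

```bash
python3 - <<'E'
from h import *
st()
p,q=fuse();m=(q[:,2]>.09)&(q[:,2]<.112)&(p.max(1)<90)&(np.hypot(q[:,0]-.459,q[:,1]+.371)<.03);print(rect(q[m]),m.sum())
E
```

```text
t 27.25 perr mm [-1.2  0.1  0.5] rot err [0.  0.1 2.7] F [-1.9 -1.2 -1.6] M [-0.19  0.22  0.62] open 11.0 gf 30.9599397299462 j [-50.  39.  94.  -0.  47. 131.]
[ 462.  -376.8   36.2   22.    23.9] 30
```

send_rows:
  moves:
    - [0, 0, 0, 0, 0, 0]
    - [0, 0, 0, 0, 0, 0]
    - [0, 0, 0, 0, 0, 0]
    - [0, 0, 0, 0, 0, 0]
    - [0, 0, 0, 0, 0, 0]
    - [0, 0, 0, 0, 0, 0]
    - [0, 0, 0, 0, 0, 0]
    - [0, 0, 0, 0, 0, 0]
    - [0, 0, -0.1, 0, 0, 0]
    - [0, 0, -0.2, 0, 0, 0]
    - [0, 0, -0.3, 0, 0, 0]
    - [0, 0, -0.4, 0, 0, 0]
  grip: 1

```text
time_s: 28.55
position: [0.4582, -0.3703, 0.1938]
tcp_rot: [[-0.022, -1.0, -0.001], [-1.0, 0.022, 0.0], [-0.0, 0.001, -1.0]]
force: [-0.2, -0.1, -0.4]
opening: 0.989
grasp_force: 0.0
```

```bash
python3 - <<'E'
from h import *
c=json.load(open("cmd.json"));R=np.array(c["R"])@Ro.from_rotvec([0,0,2.7],degrees=True).as_matrix()
p=np.array(c["p"])+R@[0,0,-.1]
json.dump(dict(p=p.tolist(),R=R.tolist()),open("cmd.json","w"));st()
p,q=cloud("wrist");q=q.reshape(-1,3);m=(q[:,2]>.098)&(q[:,2]<.125)&(np.hypot(q[:,0]-.46,q[:,1]+.372)<.04)
print("wrist key",rect(q[m]),m.sum())
p,q=fuse()
for y in(90,0,-90): onbed(p,q,y)
print(bed(54,-90,100,-90))
plan([(*bed(54,-93,100,-90),-12)],[(*bed(54,-93,60,-90),3),(*bed(54,-93,46.5,-90),4),(*bed(54,-93,46.5,-90),-2)])
E
```

```text
t 28.55 perr mm [-1.4  0.9  1.3] rot err [ 0.  -0.   0.1] F [-0.2 -0.1 -0.4] M [ 0.06  0.07 -0.03] open 86.0 gf 0.0 j [-50.  31.  90.  -0.  59. 131.]
wrist key [ 458.6 -371.2   10.6   39.7   73.1] 812
block [54.3 88.  51.8 47.5  1.1] 476 tabs [108.  88.   9.] 100 tabs x range [  1.8 112.2] dark [ 3. 82. 14.] 97
block [ 58.9 -15.4  49.1  46.2   3.3] 550 tabs [112. -14.   9.] 106 tabs x range [  1.8 116.2] dark [  6. -19.  14.] 124
block [ 55.8 -75.5  81.7  50.1  89.1] 726 tabs [108. -92.   8.] 136 tabs x range [  1.5 113.6] dark [  4. -93.  14.] 138
(array([ 0.5990449 , -0.12295631,  0.15743835]), array([[ 9.35207844e-01,  9.75828998e-02,  3.40387818e-01],
       [ 9.16979308e-02, -9.95227400e-01,  3.33753174e-02],
       [ 3.42020143e-01,  1.74732467e-17, -9.39692621e-01]]))
CALL 12:
  12x [-0.992, -0.54, 0.14, 0.188, 0.167, -1.062]
TOO BIG
CALL 9:
  1x [0.0, 0.0, 0.053, 0.0, 0.0, 0.0]
  1x [0.0, 0.0, 0.107, 0.0, 0.0, 0.0]
  1x [0.0, 0.0, 0.16, 0.0, 0.0, 0.0]
  1x [0.0, 0.0, 0.173, 0.0, 0.0, 0.0]
  1x [0.0, 0.0, 0.187, 0.0, 0.0, 0.0]
  1x [0.0, 0.0, 0.2, 0.0, 0.0, 0.0]
  3x [0.0, 0.0, 0.214, 0.0, 0.0, 0.0]
```

```bash
python3 - <<'E'
from h import *
R=down(-106.4-72-2.7);p=np.array([.4594,-.3712,.1925])
json.dump(dict(p=p.tolist(),R=R.tolist()),open("cmd.json","w"));st()
v=lambda *a:np.array(a)
y=-15.2;x=58
plan([(v(.5,-.28,.2),down(-140),-5)],[(*bed(x,y,100,-90),-8),(*bed(x,y,70,-90),-1),(*bed(x,y,40.5,-90),3)],
[(*bed(x,y,40.5,-90),-5),(*bed(x+1,y,46,-90),2),(*bed(x+1,0,46,-90),4)],[(*bed(x,0,41,-90),3),(*bed(48,0,41,-90),7),(*bed(48,0,41,-90),-1)])
E
```

```text
t 28.7 perr mm [-0.3 -0.2  2.2] rot err [0.1 0.2 0.1] F [-0.   0.   0.6] M [ 0.11  0.08 -0.01] open 86.6 gf 0.0 j [-50.  31.  90.  -0.  59. 131.]
CALL 5:
  5x [-0.368, -0.155, -0.03, 0.0, 0.0, -0.457]

CALL 12:
  8x [-0.464, -0.889, 0.165, 0.108, 0.204, -0.611]
  1x [-0.441, -0.923, 0.278, 0.108, 0.204, -0.611]
  1x [-0.433, -0.934, 0.314, 0.108, 0.204, -0.611]
  1x [-0.426, -0.945, 0.351, 0.108, 0.204, -0.611]
  1x [-0.418, -0.956, 0.388, 0.108, 0.204, -0.611]

CALL 11:
  5x [0.0, 0.0, 0.0, 0.0, 0.0, 0.0]
  1x [0.002, 0.0, -0.011, 0.0, 0.0, 0.0]
  1x [0.004, 0.0, -0.022, 0.0, 0.0, 0.0]
  1x [0.004, -0.015, -0.022, 0.0, 0.0, 0.0]
  1x [0.004, -0.031, -0.022, 0.0, 0.0, 0.0]
  1x [0.004, -0.046, -0.022, 0.0, 0.0, 0.0]
  1x [0.004, -0.061, -0.022, 0.0, 0.0, 0.0]

CALL 11:
  1x [-0.001, 0.0, 0.007, 0.0, 0.0, 0.0]
  1x [-0.003, 0.0, 0.014, 0.0, 0.0, 0.0]
  1x [-0.004, 0.0, 0.02, 0.0, 0.0, 0.0]
  1x [-0.01, 0.0, 0.021, 0.0, 0.0, 0.0]
  1x [-0.015, 0.0, 0.021, 0.0, 0.0, 0.0]
  1x [-0.021, 0.0, 0.021, 0.0, 0.0, 0.0]
  1x [-0.027, 0.0, 0.021, 0.0, 0.0, 0.0]
  1x [-0.033, 0.0, 0.021, 0.0, 0.0, 0.0]
  1x [-0.038, 0.0, 0.021, 0.0, 0.0, 0.0]
  2x [-0.044, 0.0, 0.021, 0.0, 0.0, 0.0]
```

send_rows:
  moves:
    - [-0.368, -0.155, -0.03, 0, 0, -0.457]
    - [-0.368, -0.155, -0.03, 0, 0, -0.457]
    - [-0.368, -0.155, -0.03, 0, 0, -0.457]
    - [-0.368, -0.155, -0.03, 0, 0, -0.457]
    - [-0.368, -0.155, -0.03, 0, 0, -0.457]
  grip: 0.72

```text
time_s: 29.2
position: [0.4986, -0.2781, 0.1988]
tcp_rot: [[0.646, -0.763, -0.003], [-0.763, -0.646, 0.002], [-0.003, 0.001, -1.0]]
force: [-0.5, -0.3, -0.3]
opening: 0.735
grasp_force: 0.0
```

send_rows:
  moves:
    - [-0.464, -0.889, 0.165, 0.108, 0.204, -0.611]
    - [-0.464, -0.889, 0.165, 0.108, 0.204, -0.611]
    - [-0.464, -0.889, 0.165, 0.108, 0.204, -0.611]
    - [-0.464, -0.889, 0.165, 0.108, 0.204, -0.611]
    - [-0.464, -0.889, 0.165, 0.108, 0.204, -0.611]
    - [-0.464, -0.889, 0.165, 0.108, 0.204, -0.611]
    - [-0.464, -0.889, 0.165, 0.108, 0.204, -0.611]
    - [-0.464, -0.889, 0.165, 0.108, 0.204, -0.611]
    - [-0.441, -0.923, 0.278, 0.108, 0.204, -0.611]
    - [-0.433, -0.934, 0.314, 0.108, 0.204, -0.611]
    - [-0.426, -0.945, 0.351, 0.108, 0.204, -0.611]
    - [-0.418, -0.956, 0.388, 0.108, 0.204, -0.611]

```text
time_s: 30.4
position: [0.6156, -0.0464, 0.1026]
tcp_rot: [[0.936, 0.094, 0.339], [0.088, -0.996, 0.032], [0.341, -0.0, -0.94]]
force: [-0.1, 0.3, -0.3]
opening: 0.722
grasp_force: 0.0
```

send_rows:
  moves:
    - [0, 0, 0, 0, 0, 0]
    - [0, 0, 0, 0, 0, 0]
    - [0, 0, 0, 0, 0, 0]
    - [0, 0, 0, 0, 0, 0]
    - [0, 0, 0, 0, 0, 0]
    - [0.002, 0, -0.011, 0, 0, 0]
    - [0.004, 0, -0.022, 0, 0, 0]
    - [0.004, -0.015, -0.022, 0, 0, 0]
    - [0.004, -0.031, -0.022, 0, 0, 0]
    - [0.004, -0.046, -0.022, 0, 0, 0]
    - [0.004, -0.061, -0.022, 0, 0, 0]
  grip: 0

```text
time_s: 31.5
position: [0.6128, -0.0306, 0.1086]
tcp_rot: [[0.936, 0.096, 0.339], [0.09, -0.995, 0.033], [0.341, -0.0, -0.94]]
force: [-0.7, 0.0, -3.5]
opening: 0.507
grasp_force: 30.0
```

send_rows:
  moves:
    - [-0.001, 0, 0.007, 0, 0, 0]
    - [-0.003, 0, 0.014, 0, 0, 0]
    - [-0.004, 0, 0.02, 0, 0, 0]
    - [-0.01, 0, 0.021, 0, 0, 0]
    - [-0.015, 0, 0.021, 0, 0, 0]
    - [-0.021, 0, 0.021, 0, 0, 0]
    - [-0.027, 0, 0.021, 0, 0, 0]
    - [-0.033, 0, 0.021, 0, 0, 0]
    - [-0.038, 0, 0.021, 0, 0, 0]
    - [-0.044, 0, 0.021, 0, 0, 0]
    - [-0.044, 0, 0.021, 0, 0, 0]

```text
time_s: 32.6
position: [0.6105, -0.0325, 0.1033]
tcp_rot: [[0.931, 0.092, 0.352], [0.087, -0.996, 0.03], [0.353, 0.003, -0.936]]
force: [10.2, 6.9, 4.5]
opening: 0.501
grasp_force: 30.0
```

```bash
python3 - <<'E'
from h import *
bst();prof(0,range(-16,16,8))
v=lambda *a:np.array(a)
plan([(*bed(51.5,0,41,-90),2),(*bed(51.5,0,41,-90),-4),(*bed(51.5,0,100,-90),5)],
[(v(.459,-.3712,.18),down(-106.4),-12)])
E
```

```text
t 32.6 perr mm [ 5.7 -0.5  3.5] rot err [-0.3  0.7  0.2] F [10.2  6.9  4.5] M [ 1.43 -1.69  0.29] open 43.6 gf 30.010242545977235 j [-17.  36. 106.  22.  20.  48.]
bed tcp [54.5 -1.1 42.2] F bed [11.7  5.8  0.5]
side -16 113 [-3.2  7.4 12.3] [101.  55.  32.]
side -8 94 [ 7.1 10.  15.1] [96.5 52.  30. ]
side 0 86 [-0.2 13.9 17.1] [8.  7.5 9. ]
side 8 94 [ 6.3 14.9 17.8] [109.5 106.5  95. ]
CALL 11:
  1x [0.007, 0.0, 0.0, 0.0, 0.0, 0.0]
  5x [0.014, 0.0, 0.0, 0.0, 0.0, 0.0]
  1x [0.014, 0.0, -0.048, 0.0, 0.0, 0.0]
  1x [0.014, 0.0, -0.095, 0.0, 0.0, 0.0]
  1x [0.014, 0.0, -0.142, 0.0, 0.0, 0.0]
  1x [0.014, 0.0, -0.189, 0.0, 0.0, 0.0]
  1x [0.014, 0.0, -0.236, 0.0, 0.0, 0.0]

CALL 12:
  12x [-0.574, 1.293, -0.31, -0.043, -0.219, 0.242]
TOO BIG
```

send_rows:
  moves:
    - [0.007, 0, 0, 0, 0, 0]
    - [0.014, 0, 0, 0, 0, 0]
    - [0.014, 0, 0, 0, 0, 0]
    - [0.014, 0, 0, 0, 0, 0]
    - [0.014, 0, 0, 0, 0, 0]
    - [0.014, 0, 0, 0, 0, 0]
    - [0.014, 0, -0.048, 0, 0, 0]
    - [0.014, 0, -0.095, 0, 0, 0]
    - [0.014, 0, -0.142, 0, 0, 0]
    - [0.014, 0, -0.189, 0, 0, 0]
    - [0.014, 0, -0.236, 0, 0, 0]
  grip: 0.7

```text
time_s: 33.8
position: [0.5875, -0.0336, 0.1582]
tcp_rot: [[0.935, 0.095, 0.341], [0.09, -0.995, 0.032], [0.342, 0.0, -0.94]]
force: [-0.4, 0.2, -0.3]
opening: 0.702
grasp_force: 0.0
```

```bash
python3 - <<'E'
from h import *
v=lambda *a:np.array(a)
p,R=bed(51.5,0,100,-90)
json.dump(dict(p=p.tolist(),R=R.tolist()),open("cmd.json","w"));bst()
k=v(.4595,-.3715,.0925);D=down(-106.4)
plan([(v(.52,-.2,.19),D,-6)],[(k+v(0,0,.06),D,-6),(k,D,3),(k,D,-2)])
E
```

```text
t 33.8 perr mm [-0.5 -0.   1.6] rot err [-0.1  0.   0.1] F [-0.4  0.2 -0.3] M [-0.09  0.33  0.01] open 61.0 gf 0.0 j [-18.  29. 106.  17.  27.  52.]
bed tcp [ 51.6   0.  101.7] F bed [-0.5  0.3 -0.2]
CALL 6:
  6x [-0.269, 0.636, -0.24, -0.043, -0.219, 0.242]

CALL 11:
  6x [-0.039, 0.726, 0.15, 0.0, -0.001, 0.0]
  1x [-0.039, 0.726, 0.23, 0.0, -0.001, 0.0]
  1x [-0.039, 0.726, 0.31, 0.0, -0.001, 0.0]
  3x [-0.039, 0.726, 0.39, 0.0, -0.001, 0.0]
```

send_rows:
  moves:
    - [-0.269, 0.636, -0.24, -0.043, -0.219, 0.242]
    - [-0.269, 0.636, -0.24, -0.043, -0.219, 0.242]
    - [-0.269, 0.636, -0.24, -0.043, -0.219, 0.242]
    - [-0.269, 0.636, -0.24, -0.043, -0.219, 0.242]
    - [-0.269, 0.636, -0.24, -0.043, -0.219, 0.242]
    - [-0.269, 0.636, -0.24, -0.043, -0.219, 0.242]
  grip: 0.6

```text
time_s: 34.4
position: [0.5192, -0.2002, 0.1907]
tcp_rot: [[0.958, -0.286, 0.001], [-0.286, -0.958, -0.001], [0.001, 0.0, -1.0]]
force: [0.7, 1.2, -0.1]
opening: 0.6
grasp_force: 0.0
```

send_rows:
  moves:
    - [-0.039, 0.726, 0.15, 0, -0.001, 0]
    - [-0.039, 0.726, 0.15, 0, -0.001, 0]
    - [-0.039, 0.726, 0.15, 0, -0.001, 0]
    - [-0.039, 0.726, 0.15, 0, -0.001, 0]
    - [-0.039, 0.726, 0.15, 0, -0.001, 0]
    - [-0.039, 0.726, 0.15, 0, -0.001, 0]
    - [-0.039, 0.726, 0.23, 0, -0.001, 0]
    - [-0.039, 0.726, 0.31, 0, -0.001, 0]
    - [-0.039, 0.726, 0.39, 0, -0.001, 0]
    - [-0.039, 0.726, 0.39, 0, -0.001, 0]
    - [-0.039, 0.726, 0.39, 0, -0.001, 0]

```text
time_s: 35.5
position: [0.4591, -0.3691, 0.0931]
tcp_rot: [[0.959, -0.282, -0.002], [-0.282, -0.959, 0.001], [-0.002, -0.0, -1.0]]
force: [-0.3, -0.8, 0.8]
opening: 0.601
grasp_force: 0.0
```

send_rows:
  moves:
    - [0, 0, 0, 0, 0, 0]
    - [0, 0, 0, 0, 0, 0]
    - [0, 0, 0, 0, 0, 0]
    - [0, 0, 0, 0, 0, 0]
    - [0, 0, 0, 0, 0, 0]
    - [0, 0, 0, 0, 0, 0]
    - [0, 0, 0, 0, 0, 0]
    - [0, 0, 0, 0, 0, 0]
    - [0, 0, 0, 0, 0, 0]
    - [0, 0, 0, 0, 0, 0]
  grip: 0

```text
time_s: 36.5
position: [0.4585, -0.3713, 0.0928]
tcp_rot: [[0.959, -0.285, -0.002], [-0.285, -0.959, -0.001], [-0.001, 0.001, -1.0]]
force: [-1.7, -1.0, 1.3]
opening: 0.113
grasp_force: 30.0
```

```bash
python3 - <<'E'
from h import *
st()
p,q=fuse()
for y in(90,0,-90): onbed(p,q,y)
E
```

```text
t 36.5 perr mm [-1.1  0.1  0.3] rot err [-0.  -0.   0.1] F [-1.7 -1.   1.3] M [-0.15  0.35  0.02] open 9.8 gf 30.000199475325644 j [-50.  39.  94.  -0.  47.  57.]
block [55.5 88.4 48.8 44.5  0.3] 277 tabs [108.  88.   9.] 101 tabs x range [  3.  111.7] dark [ 3. 82. 14.] 100
block [56.3 -2.1 49.  44.4  1. ] 192 tabs [108.  -2.   9.] 108 tabs x range [  1.9 111.6] dark [  4. -18.  15.] 1
block [ 56.2 -93.   50.8  43.4   0.1] 206 tabs [108. -93.   9.] 119 tabs x range [  1.8 111.9] dark  0
```

send_rows:
  moves:
    - [0, 0, 0, 0, 0, 0.067]
    - [0, 0, 0, 0, 0, 0.133]
    - [0, 0, 0, 0, 0, 0.2]
    - [0, 0, 0, 0, 0, 0.267]
    - [0, 0, 0, 0, 0, 0.333]
    - [0, 0, 0, 0, 0, 0.4]
    - [0, 0, 0, 0, 0, 0.467]
    - [0, 0, 0, 0, 0, 0.533]
    - [0, 0, 0, 0, 0, 0.6]
    - [0, 0, 0, 0, 0, 0.667]
    - [0, 0, 0, 0, 0, 0.733]
    - [0, 0, 0, 0, 0, 0.8]

```text
time_s: 37.8
position: [0.4583, -0.3714, 0.0928]
tcp_rot: [[0.023, -1.0, -0.002], [-1.0, -0.023, -0.001], [0.001, 0.002, -1.0]]
force: [-0.9, -1.3, 0.7]
opening: 0.119
grasp_force: 30.0
```

send_rows:
  moves:
    - [0, 0, 0, 0, 0, 0.02]
    - [0, 0, 0, 0, 0, 0.02]
    - [0, 0, 0, 0, 0, 0.02]

```text
time_s: 38.1
position: [0.4583, -0.3713, 0.0928]
tcp_rot: [[-0.003, -1.0, -0.002], [-1.0, 0.003, -0.001], [0.001, 0.002, -1.0]]
force: [-1.9, -1.9, 1.6]
opening: 0.119
grasp_force: 30.0
```

```bash
python3 - <<'E'
from h import *
p,R=np.array([.4595,-.3715,.0925]),down(-106.4-73.8)
json.dump(dict(p=p.tolist(),R=R.tolist()),open("cmd.json","w"));st()
p,q=fuse()
for y in(90,0,-90): onbed(p,q,y)
E
```

```text
t 38.1 perr mm [-1.2  0.2  0.3] rot err [-0.1  0.1 -0. ] F [-1.9 -1.9  1.6] M [-0.18  0.48  0.67] open 10.4 gf 30.00129704363644 j [-50.  39.  94.  -0.  47. 131.]
block [55.1 88.3 45.6 49.6 88.6] 284 tabs [109.  88.   9.] 103 tabs x range [  2.3 112.2] dark [ 4. 83. 14.] 98
block [56.9 -1.9 47.9 44.8  0.1] 195 tabs [108.  -3.   9.] 111 tabs x range [  1.5 111.9] dark [  4. -18.  15.] 1
block [ 56.3 -93.   43.9  47.9  89.9] 206 tabs [108. -93.   9.] 124 tabs x range [  1.4 111.6] dark  0
```

send_rows:
  moves:
    - [0, 0, 0, 0, 0, 0]
    - [0, 0, 0, 0, 0, 0]
    - [0, 0, 0, 0, 0, 0]
    - [0, 0, 0, 0, 0, 0]
    - [0, 0, 0, 0, 0, 0]
    - [0, 0, 0, 0, 0, 0]
    - [0, 0, 0, 0, 0, 0]
    - [0, 0, 0, 0, 0, 0]
    - [0, 0, -0.1, 0, 0, 0]
    - [0, 0, -0.2, 0, 0, 0]
    - [0, 0, -0.3, 0, 0, 0]
    - [0, 0, -0.4, 0, 0, 0]
  grip: 1

```text
time_s: 39.4
position: [0.4585, -0.3704, 0.1935]
tcp_rot: [[-0.006, -1.0, -0.002], [-1.0, 0.006, 0.001], [-0.001, 0.002, -1.0]]
force: [0.0, 0.6, -0.2]
opening: 0.988
grasp_force: 0.0
```

```bash
cat >> h.py <<'E'
def flip(x,y,g,zl=43,pre=()):
    """calls: descend, grip+lift, turn, turn, lower+push; g=+-90 closing yaw at pick, turning by -180*sign"""
    u=lambda a:bed(x,y,102,a)
    return [list(pre)+[(*bed(x,y,70,g),-2),(*bed(x,y,40.5,g),3),(*bed(x,y,40.5,g),-1)],
     [(*bed(x,y,40.5,g),-5),(*bed(x+3,y,60,g),2),(*u(g),2)],
     [(*u(0),-11)],[(*u(-g),-11)],
     [(*bed(61,y,60,-g),2),(*bed(60,y,zl,-g),3),(*bed(47,y,zl,-g),6),(*bed(47,y,zl,-g),-1)]]
E
python3 - <<'E'
from h import *
v=lambda *a:np.array(a)
p,R=v(.4595,-.3715,.1925),down(-106.4-73.8)
json.dump(dict(p=p.tolist(),R=R.tolist()),open("cmd.json","w"));st()
plan([(v(.52,-.25,.2),down(-140),-5)],*flip(55.5,-93,-90,pre=[(*bed(55.5,-93,110,-90),-6)]))
E
```

```text
t 39.4 perr mm [-1.   1.1  1. ] rot err [-0.1 -0.1  0.2] F [ 0.   0.6 -0.2] M [0.04 0.13 0.03] open 86.0 gf 0.0 j [-50.  31.  90.  -0.  59. 131.]
CALL 5:
  5x [-0.487, -0.24, -0.03, 0.0, 0.0, -0.447]

CALL 12:
  6x [-0.18, -0.556, 0.131, 0.108, 0.204, -0.611]
  2x [-0.149, -0.601, 0.281, 0.108, 0.204, -0.611]
  1x [-0.142, -0.612, 0.318, 0.108, 0.204, -0.611]
  1x [-0.134, -0.623, 0.355, 0.108, 0.204, -0.611]
  2x [-0.126, -0.634, 0.392, 0.108, 0.204, -0.611]

CALL 9:
  5x [0.0, 0.0, 0.0, 0.0, 0.0, 0.0]
  1x [0.006, 0.0, -0.039, 0.0, 0.0, 0.0]
  1x [0.012, 0.0, -0.078, 0.0, 0.0, 0.0]
  1x [0.006, 0.0, -0.162, 0.0, 0.0, 0.0]
  1x [0.0, 0.0, -0.246, 0.0, 0.0, 0.0]

CALL 11:
  11x [0.0, 0.0, 0.0, -0.001, 0.0, -1.0]

CALL 11:
  11x [0.0, 0.0, 0.0, 0.0, 0.0, -1.0]

CALL 12:
  1x [-0.011, 0.0, 0.084, 0.0, 0.0, 0.0]
  1x [-0.022, 0.001, 0.168, 0.0, 0.0, 0.0]
  1x [-0.02, 0.001, 0.19, 0.0, 0.0, 0.0]
  1x [-0.019, 0.001, 0.213, 0.0, 0.0, 0.0]
  1x [-0.018, 0.001, 0.236, 0.0, 0.0, 0.0]
  1x [-0.009, 0.001, 0.236, 0.0, 0.0, 0.0]
  1x [0.0, 0.001, 0.236, 0.0, 0.0, 0.0]
  1x [0.008, 0.001, 0.236, 0.0, 0.0, 0.0]
  1x [0.017, 0.001, 0.236, 0.0, 0.0, 0.0]
  1x [0.026, 0.001, 0.236, 0.0, 0.0, 0.0]
  2x [0.034, 0.001, 0.236, 0.0, 0.0, 0.0]
```

send_rows:
  moves:
    - [-0.487, -0.24, -0.03, 0, 0, -0.447]
    - [-0.487, -0.24, -0.03, 0, 0, -0.447]
    - [-0.487, -0.24, -0.03, 0, 0, -0.447]
    - [-0.487, -0.24, -0.03, 0, 0, -0.447]
    - [-0.487, -0.24, -0.03, 0, 0, -0.447]
  grip: 0.72

```text
time_s: 39.9
position: [0.5198, -0.2476, 0.2002]
tcp_rot: [[0.647, -0.762, -0.002], [-0.762, -0.647, 0.0], [-0.002, 0.001, -1.0]]
force: [-0.0, -0.4, -0.4]
opening: 0.732
grasp_force: 0.0
```

send_rows:
  moves:
    - [-0.18, -0.556, 0.131, 0.108, 0.204, -0.611]
    - [-0.18, -0.556, 0.131, 0.108, 0.204, -0.611]
    - [-0.18, -0.556, 0.131, 0.108, 0.204, -0.611]
    - [-0.18, -0.556, 0.131, 0.108, 0.204, -0.611]
    - [-0.18, -0.556, 0.131, 0.108, 0.204, -0.611]
    - [-0.18, -0.556, 0.131, 0.108, 0.204, -0.611]
    - [-0.149, -0.601, 0.281, 0.108, 0.204, -0.611]
    - [-0.149, -0.601, 0.281, 0.108, 0.204, -0.611]
    - [-0.142, -0.612, 0.318, 0.108, 0.204, -0.611]
    - [-0.134, -0.623, 0.355, 0.108, 0.204, -0.611]
    - [-0.126, -0.634, 0.392, 0.108, 0.204, -0.611]
    - [-0.126, -0.634, 0.392, 0.108, 0.204, -0.611]

```text
time_s: 41.1
position: [0.6208, -0.1235, 0.1008]
tcp_rot: [[0.937, 0.095, 0.337], [0.089, -0.995, 0.034], [0.339, -0.002, -0.941]]
force: [0.1, -0.4, 1.0]
opening: 0.718
grasp_force: 0.0
```

send_rows:
  moves:
    - [0, 0, 0, 0, 0, 0]
    - [0, 0, 0, 0, 0, 0]
    - [0, 0, 0, 0, 0, 0]
    - [0, 0, 0, 0, 0, 0]
    - [0, 0, 0, 0, 0, 0]
    - [0.006, 0, -0.039, 0, 0, 0]
    - [0.012, 0, -0.078, 0, 0, 0]
    - [0.006, 0, -0.162, 0, 0, 0]
    - [0, 0, -0.246, 0, 0, 0]
  grip: 0

```text
time_s: 42.0
position: [0.5986, -0.1257, 0.1601]
tcp_rot: [[0.937, 0.096, 0.336], [0.089, -0.995, 0.034], [0.338, -0.001, -0.941]]
force: [0.7, 0.1, -4.1]
opening: 0.501
grasp_force: 30.0
```

send_rows:
  moves:
    - [0, 0, 0, -0.001, 0, -1]
    - [0, 0, 0, -0.001, 0, -1]
    - [0, 0, 0, -0.001, 0, -1]
    - [0, 0, 0, -0.001, 0, -1]
    - [0, 0, 0, -0.001, 0, -1]
    - [0, 0, 0, -0.001, 0, -1]
    - [0, 0, 0, -0.001, 0, -1]
    - [0, 0, 0, -0.001, 0, -1]
    - [0, 0, 0, -0.001, 0, -1]
    - [0, 0, 0, -0.001, 0, -1]
    - [0, 0, 0, -0.001, 0, -1]

```text
time_s: 43.1
position: [0.5989, -0.1258, 0.16]
tcp_rot: [[-0.099, 0.936, 0.338], [0.995, 0.094, 0.032], [-0.001, 0.34, -0.94]]
force: [-0.6, 0.5, -2.6]
opening: 0.501
grasp_force: 30.0
```

send_rows:
  moves:
    - [0, 0, 0, 0, 0, -1]
    - [0, 0, 0, 0, 0, -1]
    - [0, 0, 0, 0, 0, -1]
    - [0, 0, 0, 0, 0, -1]
    - [0, 0, 0, 0, 0, -1]
    - [0, 0, 0, 0, 0, -1]
    - [0, 0, 0, 0, 0, -1]
    - [0, 0, 0, 0, 0, -1]
    - [0, 0, 0, 0, 0, -1]
    - [0, 0, 0, 0, 0, -1]
    - [0, 0, 0, 0, 0, -1]

```text
time_s: 44.2
position: [0.5989, -0.1258, 0.16]
tcp_rot: [[-0.936, -0.099, 0.338], [-0.094, 0.995, 0.032], [-0.34, -0.001, -0.941]]
force: [1.1, 0.2, -4.3]
opening: 0.5
grasp_force: 30.0
```

```bash
python3 - <<'E'
from h import *
s=readout.read_state();p,R=bed(55.5,-93,102,90);print((BR.T@(s["position"]-p)*1000).round(1),Ro.from_matrix(R.T@s["tcp_rot"]).as_rotvec(degrees=True),s["opening"]*87,s["joint_positions"].round())
p,q=fuse();onbed(p,q,90);onbed(p,q,0)
p,W=cloud("scene");cv2.imwrite("pics/f1.png",cv2.resize(p[230:350,190:390],None,fx=3,fy=3,interpolation=cv2.INTER_CUBIC)[:,:,::-1])
E
```

```text
[-1.   0.2  0.5] [ 0.04790772  0.13629194 -0.1088255 ] 43.532838866556204 [ -27.   31.  102.   21.   32. -139.]
block [55.1 87.6 48.3 49.2 89.1] 411 tabs [108.  88.  10.] 103 tabs x range [  2.7 111.6] dark [ 4. 84. 14.] 113
block [55.5 -2.4 49.9 45.3  1.6] 419 tabs [108.  -2.   8.] 112 tabs x range [  1.7 113.2] dark [ 4. -7. 14.] 137
```

View pics/f1.png

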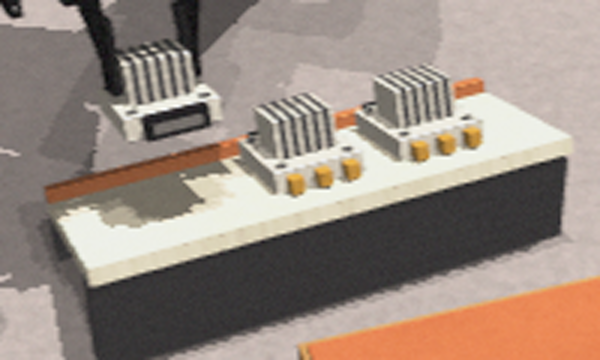

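Module 3, at about (165,95), is held with its plug upslope. The other two still have their tabs upslope. Next: lower and push.

send_rows:
  moves:
    - [-0.011, 0, 0.084, 0, 0, 0]
    - [-0.022, 0.001, 0.168, 0, 0, 0]
    - [-0.02, 0.001, 0.19, 0, 0, 0]
    - [-0.019, 0.001, 0.213, 0, 0, 0]
    - [-0.018, 0.001, 0.236, 0, 0, 0]
    - [-0.009, 0.001, 0.236, 0, 0, 0]
    - [0, 0.001, 0.236, 0, 0, 0]
    - [0.008, 0.001, 0.236, 0, 0, 0]
    - [0.017, 0.001, 0.236, 0, 0, 0]
    - [0.026, 0.001, 0.236, 0, 0, 0]
    - [0.034, 0.001, 0.236, 0, 0, 0]
    - [0.034, 0.001, 0.236, 0, 0, 0]

```text
time_s: 45.55
position: [0.6169, -0.1252, 0.1048]
tcp_rot: [[-0.932, -0.092, 0.35], [-0.087, 0.996, 0.029], [-0.351, -0.004, -0.936]]
force: [9.9, 6.2, 0.0]
opening: 0.504
grasp_force: 30.0
```

```bash
python3 - <<'E'
from h import *
bst();prof(-93,list(range(-16,24,8))+[88,96,104,112])
E
```

```text
t 45.55 perr mm [ 4.6 -0.6  3.3] rot err [ 0.3 -0.5  0.2] F [9.9 6.2 0. ] M [ 1.22 -1.6   0.31] open 43.9 gf 30.003784960135818 j [ -26.   37.  102.   25.   25. -143.]
bed tcp [ 52.5 -94.   44.5] F bed [ 9.9  5.2 -3.6]
side -16 131 [-3.6  7.1 12.1] [110.  60.  36.]
side -8 103 [ 6.3  9.9 14.1] [107.  58.  34.]
side 0 95 [-2.5 11.  16.5] [113.  79.  36.]
side 8 135 [-1.7 16.5 21.1] [119. 113. 101.]
side 16 101 [16.  18.6 20.8] [119. 115. 103.]
scene 88 74 [-0.3 19.2 21. ] [222.  220.5 210.5]
scene 96 232 [-86.3  -0.9  19.8] [84.  80.5 78. ]
scene 104 513 [-88.5 -61.6  18.3] [57. 55. 56.]
scene 112 400 [-92.  -46.9   0.3] [58. 56. 56.]
```

```bash
python3 - <<'E'
from h import *
plan([(*bed(51,-93,43,90),2),(*bed(51,-93,39,90),5),(*bed(48,-93,39,90),3),(*bed(48,-93,39,90),-1)])
E
```

```text
CALL 11:
  1x [-0.008, 0.0, 0.0, 0.0, 0.0, 0.0]
  1x [-0.016, 0.0, 0.0, 0.0, 0.0, 0.0]
  1x [-0.016, 0.0, 0.003, 0.0, 0.0, 0.0]
  1x [-0.016, 0.0, 0.006, 0.0, 0.0, 0.0]
  1x [-0.016, 0.0, 0.009, 0.0, 0.0, 0.0]
  1x [-0.016, 0.0, 0.013, 0.0, 0.0, 0.0]
  1x [-0.016, 0.0, 0.016, 0.0, 0.0, 0.0]
  1x [-0.012, 0.0, 0.016, 0.0, 0.0, 0.0]
  1x [-0.008, 0.0, 0.016, 0.0, 0.0, 0.0]
  2x [-0.004, 0.0, 0.016, 0.0, 0.0, 0.0]
```

send_rows:
  moves:
    - [-0.008, 0, 0, 0, 0, 0]
    - [-0.016, 0, 0, 0, 0, 0]
    - [-0.016, 0, 0.003, 0, 0, 0]
    - [-0.016, 0, 0.006, 0, 0, 0]
    - [-0.016, 0, 0.01, 0, 0, 0]
    - [-0.016, 0, 0.013, 0, 0, 0]
    - [-0.016, 0, 0.016, 0, 0, 0]
    - [-0.012, 0, 0.016, 0, 0, 0]
    - [-0.008, 0, 0.016, 0, 0, 0]
    - [-0.004, 0, 0.016, 0, 0, 0]
    - [-0.004, 0, 0.016, 0, 0, 0]

```text
time_s: 46.75
position: [0.6184, -0.1253, 0.1018]
tcp_rot: [[-0.933, -0.093, 0.349], [-0.088, 0.996, 0.029], [-0.35, -0.004, -0.937]]
force: [7.3, 4.1, 10.9]
opening: 0.504
grasp_force: 30.0
```

```bash
python3 - <<'E'
from h import *
bst();prof(-93,list(range(-16,24,8))+[88,96,104,112])
plan([(*bed(51,-93,40,90),2),(*bed(51,-93,40,90),-4),(*bed(51,-93,100,90),5)],[(*bed(55.5,-2,100,90),-5)])
E
```

```text
t 46.75 perr mm [ 3.8 -1.   3.8] rot err [ 0.3 -0.5  0.2] F [ 7.3  4.1 10.9] M [ 0.99 -1.38  0.34] open 43.9 gf 30.009677801281214 j [ -26.   37.  102.   25.   25. -143.]
bed tcp [ 52.9 -94.2  41.2] F bed [10.9  3.4  7.6]
side -16 140 [-6.   7.1 11.8] [111.  60.  36.]
side -8 99 [ 7.2 10.2 13.4] [108.  59.  34.]
side 0 92 [-1.9  9.4 13.4] [113.  78.  34.]
side 8 125 [-1.  13.9 17.3] [119. 113. 100.]
side 16 98 [12.5 15.5 17.8] [119. 115. 103.]
scene 88 50 [ 9.  16.2 17.3] [234.5 234.  224.5]
scene 96 189 [-86.7 -75.8  16.3] [81. 78. 74.]
scene 104 527 [-88.4 -62.2  14.6] [57. 55. 56.]
scene 112 389 [-91.8 -45.9   0.5] [57. 55. 56.]
CALL 11:
  1x [-0.006, 0.0, -0.002, 0.0, 0.0, 0.0]
  5x [-0.012, 0.0, -0.004, 0.0, 0.0, 0.0]
  1x [-0.012, 0.0, -0.052, 0.0, 0.0, 0.0]
  1x [-0.012, 0.0, -0.1, 0.0, 0.0, 0.0]
  1x [-0.012, 0.0, -0.148, 0.0, 0.0, 0.0]
  1x [-0.012, 0.0, -0.196, 0.0, 0.0, 0.0]
  1x [-0.012, -0.001, -0.244, 0.0, 0.0, 0.0]

CALL 5:
  5x [-0.018, 0.364, 0.0, 0.0, 0.0, 0.0]
```

send_rows:
  moves:
    - [-0.006, 0, -0.002, 0, 0, 0]
    - [-0.012, 0, -0.004, 0, 0, 0]
    - [-0.012, 0, -0.004, 0, 0, 0]
    - [-0.012, 0, -0.004, 0, 0, 0]
    - [-0.012, 0, -0.004, 0, 0, 0]
    - [-0.012, 0, -0.004, 0, 0, 0]
    - [-0.012, 0, -0.052, 0, 0, 0]
    - [-0.012, 0, -0.1, 0, 0, 0]
    - [-0.012, 0, -0.148, 0, 0, 0]
    - [-0.012, 0, -0.196, 0, 0, 0]
    - [-0.012, 0, -0.244, 0, 0, 0]
  grip: 0.72

```text
time_s: 47.95
position: [0.596, -0.1261, 0.1579]
tcp_rot: [[-0.935, -0.095, 0.34], [-0.089, 0.995, 0.032], [-0.342, -0.001, -0.94]]
force: [0.2, -0.2, 0.5]
opening: 0.721
grasp_force: 0.0
```

send_rows:
  moves:
    - [-0.018, 0.364, 0, 0, 0, 0]
    - [-0.018, 0.364, 0, 0, 0, 0]
    - [-0.018, 0.364, 0, 0, 0, 0]
    - [-0.018, 0.364, 0, 0, 0, 0]
    - [-0.018, 0.364, 0, 0, 0, 0]

```text
time_s: 48.45
position: [0.5925, -0.0358, 0.1586]
tcp_rot: [[-0.935, -0.094, 0.341], [-0.089, 0.996, 0.031], [-0.343, -0.001, -0.94]]
force: [-0.3, -0.6, 0.4]
opening: 0.716
grasp_force: 0.0
```

```bash
python3 - <<'E'
from h import *
bst();p,q=fuse()
for y in(90,0,-90): onbed(p,q,y)
plan(*flip(55.5,-2,90,zl=40))
E
```

```text
t 48.45 perr mm [ 0.6 -0.5  0.7] rot err [0.1 0.  0.1] F [-0.3 -0.6  0.4] M [-0.    0.24  0.03] open 62.3 gf 0.0 j [ -18.   29.  106.   17.   27. -128.]
bed tcp [ 56.3  -2.7 100.4] F bed [-0.2 -0.5  0.5]
block [55.1 87.7 49.9 46.8  1.6] 416 tabs [108.  89.   9.] 100 tabs x range [  3.  112.1] dark [ 4. 82. 14.] 120
block [55.2 -2.4 49.4 46.2  0.5] 404 tabs [108.  -6.   9.] 128 tabs x range [  1.8 112.3] dark [ 5. -5. 15.] 147
block [ 55.8 -95.7  50.3  46.1   1.8] 687 tabs [  5. -98.  11.] 60 tabs x range [ 1.3 10.3] dark [103. -97.  14.] 223
CALL 6:
  2x [0.0, 0.001, 0.12, 0.0, 0.0, 0.0]
  1x [0.0, 0.001, 0.159, 0.0, 0.0, 0.0]
  1x [0.0, 0.001, 0.198, 0.0, 0.0, 0.0]
  2x [0.0, 0.001, 0.238, 0.0, 0.0, 0.0]

CALL 9:
  5x [0.0, 0.0, 0.0, 0.0, 0.0, 0.0]
  1x [-0.006, 0.0, -0.039, 0.0, 0.0, 0.0]
  1x [-0.012, 0.0, -0.078, 0.0, 0.0, 0.0]
  1x [-0.006, 0.0, -0.162, 0.0, 0.0, 0.0]
  1x [0.0, -0.001, -0.246, 0.0, 0.0, 0.0]

CALL 11:
  11x [0.0, 0.0, 0.0, 0.0, 0.0, 1.0]

CALL 11:
  11x [0.0, 0.0, 0.0, 0.0, 0.0, 1.0]

CALL 12:
  1x [0.011, 0.0, 0.084, 0.0, 0.0, 0.0]
  1x [0.022, -0.001, 0.168, 0.0, 0.0, 0.0]
  1x [0.02, -0.001, 0.194, 0.0, 0.0, 0.0]
  1x [0.019, -0.001, 0.221, 0.0, 0.0, 0.0]
  1x [0.018, -0.001, 0.248, 0.0, 0.0, 0.0]
  1x [0.009, -0.001, 0.248, 0.0, 0.0, 0.0]
  1x [0.0, -0.001, 0.248, 0.0, 0.0, 0.0]
  1x [-0.008, -0.001, 0.248, 0.0, 0.0, 0.0]
  1x [-0.017, -0.001, 0.248, 0.0, 0.0, 0.0]
  1x [-0.026, -0.001, 0.248, 0.0, 0.0, 0.0]
  2x [-0.034, -0.001, 0.248, 0.0, 0.0, 0.0]
```

send_rows:
  moves:
    - [0, 0.001, 0.12, 0, 0, 0]
    - [0, 0.001, 0.12, 0, 0, 0]
    - [0, 0.001, 0.159, 0, 0, 0]
    - [0, 0.001, 0.198, 0, 0, 0]
    - [0, 0.001, 0.238, 0, 0, 0]
    - [0, 0.001, 0.238, 0, 0, 0]

```text
time_s: 49.15
position: [0.6119, -0.0328, 0.1008]
tcp_rot: [[-0.936, -0.095, 0.338], [-0.089, 0.995, 0.033], [-0.34, 0.0, -0.941]]
force: [-0.2, 0.2, 0.2]
opening: 0.716
grasp_force: 0.0
```

send_rows:
  moves:
    - [0, 0, 0, 0, 0, 0]
    - [0, 0, 0, 0, 0, 0]
    - [0, 0, 0, 0, 0, 0]
    - [0, 0, 0, 0, 0, 0]
    - [0, 0, 0, 0, 0, 0]
    - [-0.006, 0, -0.039, 0, 0, 0]
    - [-0.012, 0, -0.078, 0, 0, 0]
    - [-0.006, 0, -0.162, 0, 0, 0]
    - [0, -0.001, -0.246, 0, 0, 0]
  grip: 0

```text
time_s: 50.05
position: [0.5901, -0.0349, 0.1603]
tcp_rot: [[-0.936, -0.095, 0.338], [-0.089, 0.995, 0.032], [-0.339, 0.0, -0.941]]
force: [0.6, 0.1, -2.0]
opening: 0.502
grasp_force: 30.0
```

send_rows:
  moves:
    - [0, 0, 0, 0, 0, 1]
    - [0, 0, 0, 0, 0, 1]
    - [0, 0, 0, 0, 0, 1]
    - [0, 0, 0, 0, 0, 1]
    - [0, 0, 0, 0, 0, 1]
    - [0, 0, 0, 0, 0, 1]
    - [0, 0, 0, 0, 0, 1]
    - [0, 0, 0, 0, 0, 1]
    - [0, 0, 0, 0, 0, 1]
    - [0, 0, 0, 0, 0, 1]
    - [0, 0, 0, 0, 0, 1]

```text
time_s: 51.15
position: [0.5905, -0.035, 0.1602]
tcp_rot: [[-0.091, 0.936, 0.339], [0.996, 0.085, 0.032], [0.001, 0.34, -0.94]]
force: [0.1, -0.4, -3.1]
opening: 0.504
grasp_force: 30.0
```

send_rows:
  moves:
    - [0, 0, 0, 0, 0, 1]
    - [0, 0, 0, 0, 0, 1]
    - [0, 0, 0, 0, 0, 1]
    - [0, 0, 0, 0, 0, 1]
    - [0, 0, 0, 0, 0, 1]
    - [0, 0, 0, 0, 0, 1]
    - [0, 0, 0, 0, 0, 1]
    - [0, 0, 0, 0, 0, 1]
    - [0, 0, 0, 0, 0, 1]
    - [0, 0, 0, 0, 0, 1]
    - [0, 0, 0, 0, 0, 1]

```text
time_s: 52.25
position: [0.5905, -0.035, 0.1602]
tcp_rot: [[0.936, 0.091, 0.339], [0.085, -0.996, 0.032], [0.34, -0.001, -0.94]]
force: [-0.2, 0.3, -3.5]
opening: 0.503
grasp_force: 30.0
```

send_rows:
  moves:
    - [0.011, 0, 0.084, 0, 0, 0]
    - [0.022, -0.001, 0.168, 0, 0, 0]
    - [0.02, -0.001, 0.194, 0, 0, 0]
    - [0.019, -0.001, 0.221, 0, 0, 0]
    - [0.018, -0.001, 0.248, 0, 0, 0]
    - [0.009, -0.001, 0.248, 0, 0, 0]
    - [0, -0.001, 0.248, 0, 0, 0]
    - [-0.008, -0.001, 0.248, 0, 0, 0]
    - [-0.017, -0.001, 0.248, 0, 0, 0]
    - [-0.026, -0.001, 0.248, 0, 0, 0]
    - [-0.034, -0.001, 0.248, 0, 0, 0]
    - [-0.034, -0.001, 0.248, 0, 0, 0]

```text
time_s: 53.45
position: [0.6093, -0.0344, 0.1014]
tcp_rot: [[0.932, 0.093, 0.35], [0.088, -0.996, 0.029], [0.351, 0.004, -0.936]]
force: [7.5, 4.6, 0.4]
opening: 0.5
grasp_force: 30.0
```

```bash
python3 - <<'E'
from h import *
bst();prof(-2,list(range(-16,24,8))+[88,96,104,112])
plan([(*bed(51,-2,40,-90),2),(*bed(51,-2,40,-90),-4),(*bed(51,-2,100,-90),5)],[(*bed(55,88,100,-90),-5)])
E
```

```text
t 53.45 perr mm [ 4.9 -0.5  2.8] rot err [-0.3  0.5  0.2] F [7.5 4.6 0.4] M [ 0.94 -1.25  0.26] open 43.5 gf 30.0026359828189 j [-17.  36. 106.  22.  20.  47.]
bed tcp [52.6 -2.8 40.9] F bed [ 7.6  3.9 -2.4]
side -16 114 [-2.6  7.2 11.7] [101.  55.  32.]
side -8 78 [ 7.1  9.7 12.7] [98. 53. 31.]
side 0 87 [-1.7  8.9 13.5] [104.  73.  32.]
side 8 111 [-0.1 14.2 17.9] [105.  98.  88.]
side 16 86 [13.6 16.4 19.3] [112. 108.  97.]
scene 88 53 [-0.1 17.1 18.2] [232. 230. 220.]
scene 96 182 [-86.4 -75.8  17.3] [73.  68.5 67. ]
scene 104 475 [-88.2 -60.7  15.4] [56. 54. 55.]
scene 112 358 [-91.6 -46.5   0.4] [57. 55. 56.]
CALL 11:
  1x [0.008, 0.0, 0.0, 0.0, 0.0, 0.0]
  5x [0.016, 0.0, 0.0, 0.0, 0.0, 0.0]
  1x [0.016, 0.0, -0.048, 0.0, 0.0, 0.0]
  1x [0.016, 0.0, -0.096, 0.0, 0.0, 0.0]
  1x [0.016, 0.0, -0.144, 0.0, 0.0, 0.0]
  1x [0.016, 0.0, -0.192, 0.0, 0.0, 0.0]
  1x [0.016, 0.001, -0.24, 0.0, 0.0, 0.0]

CALL 5:
  5x [0.016, -0.36, 0.0, 0.0, 0.0, 0.0]
```

```bash
python3 - <<'E'
from h import *
p,R=bed(47,-2,40,-90);json.dump(dict(p=p.tolist(),R=R.tolist()),open("cmd.json","w"))
plan([(*bed(51,-2,40,-90),2),(*bed(51,-2,37.5,-90),4),(*bed(48,-2,37.5,-90),3),(*bed(48,-2,37.5,-90),-1)],[(*bed(51,-2,39.5,-90),2),(*bed(51,-2,39.5,-90),-4),(*bed(51,-2,100,-90),5)],[(*bed(55,87.5,100,90),-5)])
E
```

```text
CALL 10:
  1x [0.008, 0.0, 0.0, 0.0, 0.0, 0.0]
  1x [0.016, 0.0, 0.0, 0.0, 0.0, 0.0]
  1x [0.016, 0.0, 0.003, 0.0, 0.0, 0.0]
  1x [0.016, 0.0, 0.005, 0.0, 0.0, 0.0]
  1x [0.016, 0.0, 0.008, 0.0, 0.0, 0.0]
  1x [0.016, 0.0, 0.01, 0.0, 0.0, 0.0]
  1x [0.012, 0.0, 0.01, 0.0, 0.0, 0.0]
  1x [0.008, 0.0, 0.01, 0.0, 0.0, 0.0]
  2x [0.004, 0.0, 0.01, 0.0, 0.0, 0.0]

CALL 11:
  1x [0.006, 0.0, -0.004, 0.0, 0.0, 0.0]
  5x [0.012, 0.0, -0.008, 0.0, 0.0, 0.0]
  1x [0.012, 0.0, -0.056, 0.0, 0.0, 0.0]
  1x [0.012, 0.0, -0.105, 0.0, 0.0, 0.0]
  1x [0.012, 0.0, -0.153, 0.0, 0.0, 0.0]
  1x [0.012, 0.0, -0.202, 0.0, 0.0, 0.0]
  1x [0.012, 0.0, -0.25, 0.0, 0.0, 0.0]

CALL 5:
  5x [0.016, -0.358, 0.0, 0.0, 0.0, -2.0]
TOO BIG
```

send_rows:
  moves:
    - [0.008, 0, 0, 0, 0, 0]
    - [0.016, 0, 0, 0, 0, 0]
    - [0.016, 0, 0.002, 0, 0, 0]
    - [0.016, 0, 0.005, 0, 0, 0]
    - [0.016, 0, 0.008, 0, 0, 0]
    - [0.016, 0, 0.01, 0, 0, 0]
    - [0.012, 0, 0.01, 0, 0, 0]
    - [0.008, 0, 0.01, 0, 0, 0]
    - [0.004, 0, 0.01, 0, 0, 0]
    - [0.004, 0, 0.01, 0, 0, 0]

```text
time_s: 54.55
position: [0.6099, -0.034, 0.1007]
tcp_rot: [[0.932, 0.094, 0.349], [0.089, -0.996, 0.03], [0.35, 0.003, -0.937]]
force: [2.9, 2.9, 16.4]
opening: 0.506
grasp_force: 30.0
```

```bash
python3 - <<'E'
from h import *
p,R=bed(48,-2,37.5,-90);json.dump(dict(p=p.tolist(),R=R.tolist()),open("cmd.json","w"))
bst();plan([(*bed(51,-2,39,-90),2),(*bed(51,-2,39,-90),-4),(*bed(51,-2,100,-90),5)])
plan([(*bed(55,87.5,110,0),-11)],[(*bed(55,87.5,102,90),-12)])
E
```

```text
t 54.55 perr mm [ 3.8 -0.2  4. ] rot err [-0.3  0.5  0.2] F [ 2.9  2.9 16.4] M [ 0.84 -0.69  0.42] open 44.0 gf 30.022772167576477 j [-17.  36. 106.  22.  20.  47.]
bed tcp [52.9 -2.6 40. ] F bed [ 8.6  2.6 14.3]
CALL 11:
  1x [0.006, 0.0, -0.003, 0.0, 0.0, 0.0]
  5x [0.012, 0.0, -0.006, 0.0, 0.0, 0.0]
  1x [0.012, 0.0, -0.055, 0.0, 0.0, 0.0]
  1x [0.012, 0.0, -0.104, 0.0, 0.0, 0.0]
  1x [0.012, 0.0, -0.152, 0.0, 0.0, 0.0]
  1x [0.012, 0.0, -0.201, 0.0, 0.0, 0.0]
  1x [0.012, 0.0, -0.25, 0.0, 0.0, 0.0]

CALL 11:
  11x [0.016, -0.358, -0.04, 0.0, 0.0, -1.0]

CALL 12:
  12x [0.0, 0.0, 0.032, 0.0, 0.0, -1.0]
```

send_rows:
  moves:
    - [0.006, 0, -0.003, 0, 0, 0]
    - [0.012, 0, -0.006, 0, 0, 0]
    - [0.012, 0, -0.006, 0, 0, 0]
    - [0.012, 0, -0.006, 0, 0, 0]
    - [0.012, 0, -0.006, 0, 0, 0]
    - [0.012, 0, -0.006, 0, 0, 0]
    - [0.012, 0, -0.055, 0, 0, 0]
    - [0.012, 0, -0.104, 0, 0, 0]
    - [0.012, 0, -0.152, 0, 0, 0]
    - [0.012, 0, -0.201, 0, 0, 0]
    - [0.012, 0, -0.25, 0, 0, 0]
  grip: 0.72

```text
time_s: 55.65
position: [0.5874, -0.0352, 0.1579]
tcp_rot: [[0.935, 0.095, 0.34], [0.089, -0.995, 0.032], [0.342, 0.001, -0.94]]
force: [0.4, -0.1, -0.2]
opening: 0.722
grasp_force: 0.0
```

send_rows:
  moves:
    - [0.016, -0.358, 0, 0, 0, 0]
    - [0.016, -0.358, 0, 0, 0, 0]
    - [0.016, -0.358, 0, 0, 0, 0]
    - [0.016, -0.358, 0, 0, 0, 0]
    - [0.016, -0.358, 0, 0, 0, 0]

```text
time_s: 56.15
position: [0.5833, 0.0536, 0.1583]
tcp_rot: [[0.935, 0.094, 0.341], [0.089, -0.996, 0.032], [0.342, 0.001, -0.94]]
force: [-0.1, -0.1, 0.2]
opening: 0.72
grasp_force: 0.0
```

```bash
python3 - <<'E'
from h import *
p,R=bed(55,87.5,100,-90);json.dump(dict(p=p.tolist(),R=R.tolist()),open("cmd.json","w"))
bst();p,q=fuse()
for y in(90,0,-90): onbed(p,q,y)
c=flip(55,87.5,-90,zl=37.5)
c[4]=[(*bed(61,87.5,60,90),2),(*bed(60,87.5,39,90),3),(*bed(51,87.5,39,90),4),(*bed(51,87.5,37.5,90),1),(*bed(48,87.5,37.5,90),2)]
plan(*c)
E
```

```text
t 56.15 perr mm [ 0.7 -0.2  0.5] rot err [-0.1  0.   0.2] F [-0.1 -0.1  0.2] M [-0.12  0.3   0.  ] open 62.7 gf 0.0 j [ -8.  29. 107.  11.  25.  68.]
bed tcp [ 55.8  87.2 100.2] F bed [-0.1 -0.1  0.2]
block [55.2 88.3 47.3 48.6 88.4] 385 tabs [107.  86.  10.] 128 tabs x range [  1.9 111.8] dark [ 5. 86. 14.] 131
block [55.1 -4.1 49.6 47.5  1.1] 603 tabs [  3. -17.  10.] 46 tabs x range [1.2 8.4] dark [104.  -6.  15.] 193
block [ 55.1 -95.2  48.4  45.8   0.2] 684 tabs [  4. -98.  11.] 88 tabs x range [ 1.2 11.8] dark [103. -97.  14.] 203
CALL 6:
  2x [0.0, 0.0, 0.12, 0.0, 0.0, 0.0]
  1x [0.0, 0.0, 0.159, 0.0, 0.0, 0.0]
  1x [0.0, 0.0, 0.199, 0.0, 0.0, 0.0]
  2x [0.0, 0.0, 0.238, 0.0, 0.0, 0.0]

CALL 9:
  5x [0.0, 0.0, 0.0, 0.0, 0.0, 0.0]
  1x [0.006, 0.0, -0.039, 0.0, 0.0, 0.0]
  1x [0.012, 0.0, -0.078, 0.0, 0.0, 0.0]
  1x [0.006, 0.0, -0.162, 0.0, 0.0, 0.0]
  1x [0.0, 0.0, -0.246, 0.0, 0.0, 0.0]

CALL 11:
  11x [0.0, 0.0, 0.0, 0.0, 0.0, -1.0]

CALL 11:
  11x [0.0, 0.0, 0.0, 0.0, 0.0, -1.0]

CALL 12:
  1x [-0.012, 0.0, 0.084, 0.0, 0.0, 0.0]
  1x [-0.024, 0.0, 0.168, 0.0, 0.0, 0.0]
  1x [-0.023, 0.0, 0.196, 0.0, 0.0, 0.0]
  1x [-0.021, 0.0, 0.224, 0.0, 0.0, 0.0]
  1x [-0.02, 0.0, 0.252, 0.0, 0.0, 0.0]
  1x [-0.011, 0.0, 0.252, 0.0, 0.0, 0.0]
  1x [-0.002, 0.0, 0.252, 0.0, 0.0, 0.0]
  1x [0.007, 0.0, 0.252, 0.0, 0.0, 0.0]
  1x [0.016, 0.0, 0.252, 0.0, 0.0, 0.0]
  1x [0.016, 0.0, 0.258, 0.0, 0.0, 0.0]
  1x [0.022, 0.0, 0.258, 0.0, 0.0, 0.0]
  1x [0.028, 0.0, 0.258, 0.0, 0.0, 0.0]
```

send_rows:
  moves:
    - [0, 0, 0.12, 0, 0, 0]
    - [0, 0, 0.12, 0, 0, 0]
    - [0, 0, 0.159, 0, 0, 0]
    - [0, 0, 0.199, 0, 0, 0]
    - [0, 0, 0.238, 0, 0, 0]
    - [0, 0, 0.238, 0, 0, 0]

```text
time_s: 56.85
position: [0.6029, 0.0562, 0.1006]
tcp_rot: [[0.936, 0.095, 0.338], [0.089, -0.995, 0.032], [0.34, -0.0, -0.941]]
force: [0.2, -0.5, 0.4]
opening: 0.72
grasp_force: 0.0
```

send_rows:
  moves:
    - [0, 0, 0, 0, 0, 0]
    - [0, 0, 0, 0, 0, 0]
    - [0, 0, 0, 0, 0, 0]
    - [0, 0, 0, 0, 0, 0]
    - [0, 0, 0, 0, 0, 0]
    - [0.006, 0, -0.039, 0, 0, 0]
    - [0.012, 0, -0.078, 0, 0, 0]
    - [0.006, 0, -0.162, 0, 0, 0]
    - [0, 0, -0.246, 0, 0, 0]
  grip: 0

```text
time_s: 57.75
position: [0.5808, 0.0542, 0.1598]
tcp_rot: [[0.937, 0.095, 0.337], [0.089, -0.995, 0.032], [0.339, -0.0, -0.941]]
force: [0.3, -0.0, -2.6]
opening: 0.506
grasp_force: 30.0
```

send_rows:
  moves:
    - [0, 0, 0, 0, 0, -1]
    - [0, 0, 0, 0, 0, -1]
    - [0, 0, 0, 0, 0, -1]
    - [0, 0, 0, 0, 0, -1]
    - [0, 0, 0, 0, 0, -1]
    - [0, 0, 0, 0, 0, -1]
    - [0, 0, 0, 0, 0, -1]
    - [0, 0, 0, 0, 0, -1]
    - [0, 0, 0, 0, 0, -1]
    - [0, 0, 0, 0, 0, -1]
    - [0, 0, 0, 0, 0, -1]

```text
time_s: 58.85
position: [0.5811, 0.0542, 0.1597]
tcp_rot: [[-0.099, 0.936, 0.338], [0.995, 0.094, 0.032], [-0.002, 0.339, -0.941]]
force: [0.1, -0.2, -3.8]
opening: 0.499
grasp_force: 30.0
```

send_rows:
  moves:
    - [0, 0, 0, 0, 0, -1]
    - [0, 0, 0, 0, 0, -1]
    - [0, 0, 0, 0, 0, -1]
    - [0, 0, 0, 0, 0, -1]
    - [0, 0, 0, 0, 0, -1]
    - [0, 0, 0, 0, 0, -1]
    - [0, 0, 0, 0, 0, -1]
    - [0, 0, 0, 0, 0, -1]
    - [0, 0, 0, 0, 0, -1]
    - [0, 0, 0, 0, 0, -1]
    - [0, 0, 0, 0, 0, -1]

```text
time_s: 59.95
position: [0.5811, 0.0542, 0.1597]
tcp_rot: [[-0.936, -0.099, 0.338], [-0.094, 0.995, 0.032], [-0.339, -0.002, -0.941]]
force: [0.1, 0.2, -3.9]
opening: 0.506
grasp_force: 30.0
```

send_rows:
  moves:
    - [-0.012, 0, 0.084, 0, 0, 0]
    - [-0.024, 0, 0.168, 0, 0, 0]
    - [-0.023, 0, 0.196, 0, 0, 0]
    - [-0.021, 0, 0.224, 0, 0, 0]
    - [-0.02, 0, 0.252, 0, 0, 0]
    - [-0.011, 0, 0.252, 0, 0, 0]
    - [-0.002, 0, 0.252, 0, 0, 0]
    - [0.007, 0, 0.252, 0, 0, 0]
    - [0.016, 0, 0.252, 0, 0, 0]
    - [0.016, 0, 0.258, 0, 0, 0]
    - [0.022, 0, 0.258, 0, 0, 0]
    - [0.028, 0, 0.258, 0, 0, 0]

```text
time_s: 61.15
position: [0.6018, 0.0557, 0.1003]
tcp_rot: [[-0.932, -0.094, 0.35], [-0.088, 0.996, 0.031], [-0.352, -0.002, -0.936]]
force: [3.8, 6.3, 12.3]
opening: 0.501
grasp_force: 30.0
```

```bash
python3 - <<'E'
from h import *
bst();prof(87,list(range(-16,24,8))+[88,96,104,112])
p,q=fuse()
for y in(87,-2,-93): onbed(p,q,y)
E
```

```text
t 61.15 perr mm [4.4 0.5 3.6] rot err [ 0.2 -0.6  0.2] F [ 3.8  6.3 12.3] M [ 1.31 -0.7   0.43] open 43.6 gf 30.015165803488344 j [  -7.   36.  107.   15.   18. -116.]
bed tcp [53.4 87.5 39.4] F bed [ 8.3  5.9 10.1]
side -16 100 [-2.4  7.2 12.5] [94.  50.5 30. ]
side -8 74 [ 6.8  9.7 13. ] [92. 49. 29.]
side 0 82 [-0.7  9.5 13.5] [99. 70. 33.]
side 8 92 [-0.2 13.9 18.1] [104.5 100.5  89.5]
side 16 78 [13.  15.5 18.3] [106.  101.5  91. ]
scene 88 44 [ 8.7 16.  17.5] [230.5 229.  218. ]
scene 96 148 [-85.6 -75.6  16. ] [68. 65. 65.]
scene 104 433 [-87.7 -61.7  14.4] [57. 55. 55.]
scene 112 329 [-91.5 -46.7   0.8] [57. 55. 56.]
block [55.5 85.5 49.1 64.3  0.8] 236 tabs [ 4. 83. 11.] 23 tabs x range [1.4 8.8] dark [107.  85.  15.] 106
block [55.6 -4.3 51.  46.   0. ] 603 tabs [  5. -11.  11.] 38 tabs x range [1.1 9.1] dark [104.  -6.  14.] 193
block [ 55.4 -95.5  49.7  46.    2. ] 684 tabs [  5. -98.  11.] 78 tabs x range [ 1.1 10.6] dark [104. -98.  15.] 204
```

send_rows:
  moves:
    - [0.004, 0, -0.003, 0, 0, 0]
    - [0.008, 0, -0.004, 0, 0, 0]
    - [0.008, 0, -0.004, 0, 0, 0]

```text
time_s: 61.65
position: [0.6014, 0.0556, 0.1005]
tcp_rot: [[-0.931, -0.093, 0.353], [-0.088, 0.996, 0.031], [-0.354, -0.003, -0.935]]
force: [7.5, 6.1, 6.1]
opening: 0.504
grasp_force: 30.0
```

```bash
python3 - <<'E'
from h import *
p,R=bed(46,87.5,38.5,90);json.dump(dict(p=p.tolist(),R=R.tolist()),open("cmd.json","w"))
bst();v=lambda *a:np.array(a);k=v(.4595,-.3715,.0925);D=down(73.6)
plan([(*bed(50.5,87.5,38.8,90),2),(*bed(50.5,87.5,38.8,90),-4),(*bed(50.5,87.5,100,90),5)],[(v(.56,-.1,.2),D,-6)],[(v(.49,-.33,.2),D,-6)],[(k+v(0,0,.06),D,-4),(k,D,3),(k,D,-3)],[(k,D,-10)])
E
```

```text
t 61.65 perr mm [6.2 0.6 3.6] rot err [ 0.2 -0.8  0.2] F [7.5 6.1 6.1] M [ 1.37 -1.17  0.33] open 43.8 gf 30.010447720997036 j [  -7.   36.  107.   15.   17. -116.]
bed tcp [53.1 87.4 39.7] F bed [9.7 5.3 3. ]
CALL 11:
  1x [-0.009, 0.0, -0.001, 0.0, 0.0, 0.0]
  5x [-0.018, 0.0, -0.001, 0.0, 0.0, 0.0]
  1x [-0.018, 0.0, -0.05, 0.0, 0.0, 0.0]
  1x [-0.018, 0.0, -0.099, 0.0, 0.0, 0.0]
  1x [-0.018, 0.0, -0.148, 0.0, 0.0, 0.0]
  1x [-0.018, 0.0, -0.197, 0.0, 0.0, 0.0]
  1x [-0.018, 0.0, -0.246, 0.0, 0.0, 0.0]

CALL 6:
  6x [0.065, -0.603, -0.21, 0.043, 0.219, 0.242]

CALL 6:
  6x [0.009, -0.962, 0.0, 0.0, 0.001, 0.0]

CALL 10:
  4x [0.07, -0.194, 0.191, 0.0, 0.0, 0.0]
  1x [0.07, -0.194, 0.271, 0.0, 0.0, 0.0]
  1x [0.07, -0.194, 0.351, 0.0, 0.0, 0.0]
  4x [0.07, -0.194, 0.431, 0.0, 0.0, 0.0]

CALL 10:
  10x [0.0, 0.0, 0.0, 0.0, 0.0, 0.0]
```

send_rows:
  moves:
    - [-0.009, 0, -0.001, 0, 0, 0]
    - [-0.018, 0, -0.001, 0, 0, 0]
    - [-0.018, 0, -0.001, 0, 0, 0]
    - [-0.018, 0, -0.001, 0, 0, 0]
    - [-0.018, 0, -0.001, 0, 0, 0]
    - [-0.018, 0, -0.001, 0, 0, 0]
    - [-0.018, 0, -0.05, 0, 0, 0]
    - [-0.018, 0, -0.099, 0, 0, 0]
    - [-0.018, 0, -0.148, 0, 0, 0]
    - [-0.018, 0, -0.197, 0, 0, 0]
    - [-0.018, 0, -0.246, 0, 0, 0]
  grip: 0.7

```text
time_s: 62.75
position: [0.5784, 0.0538, 0.1577]
tcp_rot: [[-0.935, -0.095, 0.341], [-0.089, 0.995, 0.032], [-0.342, -0.001, -0.94]]
force: [0.2, 0.1, 0.6]
opening: 0.693
grasp_force: 0.0
```

send_rows:
  moves:
    - [0.065, -0.603, -0.21, 0.043, 0.219, 0.242]
    - [0.065, -0.603, -0.21, 0.043, 0.219, 0.242]
    - [0.065, -0.603, -0.21, 0.043, 0.219, 0.242]
    - [0.065, -0.603, -0.21, 0.043, 0.219, 0.242]
    - [0.065, -0.603, -0.21, 0.043, 0.219, 0.242]
    - [0.065, -0.603, -0.21, 0.043, 0.219, 0.242]
  grip: 0.6

```text
time_s: 63.35
position: [0.5591, -0.0987, 0.2]
tcp_rot: [[-0.959, 0.285, -0.0], [0.285, 0.959, -0.0], [0.0, -0.0, -1.0]]
force: [0.1, 0.0, -0.1]
opening: 0.598
grasp_force: 0.0
```

send_rows:
  moves:
    - [0.009, -0.962, 0, 0, 0.001, 0]
    - [0.009, -0.962, 0, 0, 0.001, 0]
    - [0.009, -0.962, 0, 0, 0.001, 0]
    - [0.009, -0.962, 0, 0, 0.001, 0]
    - [0.009, -0.962, 0, 0, 0.001, 0]
    - [0.009, -0.962, 0, 0, 0.001, 0]

```text
time_s: 63.95
position: [0.4879, -0.3324, 0.1999]
tcp_rot: [[-0.958, 0.288, -0.002], [0.288, 0.958, -0.002], [0.001, -0.003, -1.0]]
force: [0.1, 0.0, -0.7]
opening: 0.601
grasp_force: 0.0
```

```bash
python3 - <<'E'
from h import *
s=readout.read_state();print(s["position"],s["joint_positions"].round())
p,q=fuse()
for y in(87,-3,-95): onbed(p,q,y)
p,W=cloud("side");cv2.imwrite("pics/g1.png",cv2.resize(p[180:340,300:500],None,fx=3,fy=3,interpolation=cv2.INTER_CUBIC)[:,:,::-1])
E
```

```text
[ 0.48785748 -0.33235076  0.19987896] [ -45.   30.   90.   -0.   60. -118.]
block [56.1 85.7 50.7 46.2  1. ] 534 tabs [ 5. 83. 10.] 70 tabs x range [ 1.4 14.5] dark [104.  81.  14.] 145
block [54.7 -3.9 49.2 46.3  2.6] 601 tabs [ 4. -8. 10.] 77 tabs x range [ 1.4 15.1] dark [104.  -6.  14.] 167
block [ 55.5 -95.   49.8  44.9   1.2] 326 tabs [  5. -98.  10.] 92 tabs x range [ 1.2 11.7] dark [106. -89.  14.] 126
```

View pics/g1.png

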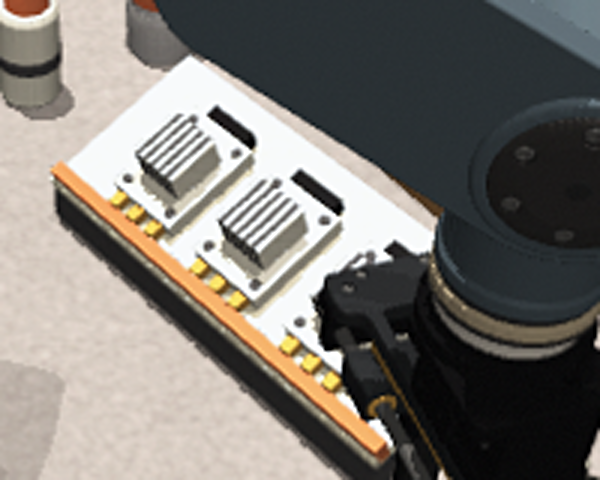

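The tabs touch the bar for all three modules, at about (135,212), (218,285) and (310,360), and they sit square. Next: turn the key.

send_rows:
  moves:
    - [0.07, -0.194, 0.191, 0, 0, 0]
    - [0.07, -0.194, 0.191, 0, 0, 0]
    - [0.07, -0.194, 0.191, 0, 0, 0]
    - [0.07, -0.194, 0.191, 0, 0, 0]
    - [0.07, -0.194, 0.271, 0, 0, 0]
    - [0.07, -0.194, 0.351, 0, 0, 0]
    - [0.07, -0.194, 0.431, 0, 0, 0]
    - [0.07, -0.194, 0.431, 0, 0, 0]
    - [0.07, -0.194, 0.431, 0, 0, 0]
    - [0.07, -0.194, 0.431, 0, 0, 0]

```text
time_s: 65.1
position: [0.4596, -0.371, 0.0942]
tcp_rot: [[-0.959, 0.284, 0.0], [0.284, 0.959, -0.003], [-0.001, -0.002, -1.0]]
force: [0.2, 0.1, -0.4]
opening: 0.603
grasp_force: 0.0
```

send_rows:
  moves:
    - [0, 0, 0, 0, 0, 0]
    - [0, 0, 0, 0, 0, 0]
    - [0, 0, 0, 0, 0, 0]
    - [0, 0, 0, 0, 0, 0]
    - [0, 0, 0, 0, 0, 0]
    - [0, 0, 0, 0, 0, 0]
    - [0, 0, 0, 0, 0, 0]
    - [0, 0, 0, 0, 0, 0]
    - [0, 0, 0, 0, 0, 0]
    - [0, 0, 0, 0, 0, 0]
  grip: 0

```text
time_s: 66.1
position: [0.4583, -0.3712, 0.0926]
tcp_rot: [[-0.959, 0.285, -0.002], [0.285, 0.959, -0.001], [0.002, -0.002, -1.0]]
force: [-1.9, -3.2, 0.7]
opening: 0.112
grasp_force: 30.0
```

send_rows:
  moves:
    - [0, 0, 0, 0, 0, 0.067]
    - [0, 0, 0, 0, 0, 0.133]
    - [0, 0, 0, 0, 0, 0.2]
    - [0, 0, 0, 0, 0, 0.267]
    - [0, 0, 0, 0, 0, 0.333]
    - [0, 0, 0, 0, 0, 0.4]
    - [0, 0, 0, 0, 0, 0.467]
    - [0, 0, 0, 0, 0, 0.533]
    - [0, 0, 0, 0, 0, 0.6]
    - [0, 0, 0, 0, 0, 0.667]
    - [0, 0, 0, 0, 0, 0.733]
    - [0, 0, 0, 0, 0, 0.8]

```text
time_s: 67.3
position: [0.4583, -0.3712, 0.0926]
tcp_rot: [[-0.023, 1.0, -0.002], [1.0, 0.023, -0.002], [-0.002, -0.002, -1.0]]
force: [-0.8, -2.0, 0.5]
opening: 0.114
grasp_force: 30.0
```

send_rows:
  moves:
    - [0, 0, 0, 0, 0, 0.02]
    - [0, 0, 0, 0, 0, 0.02]
    - [0, 0, 0, 0, 0, 0.02]

```text
time_s: 67.6
position: [0.4583, -0.3711, 0.0926]
tcp_rot: [[0.004, 1.0, -0.002], [1.0, -0.004, -0.002], [-0.002, -0.002, -1.0]]
force: [-1.9, -2.3, 0.0]
opening: 0.119
grasp_force: 30.0
```

```bash
python3 - <<'E'
from h import *
p,R=np.array([.4595,-.3715,.0925]),down(73.6-73.8)
json.dump(dict(p=p.tolist(),R=R.tolist()),open("cmd.json","w"));st()
p,q=fuse()
for y in(87,-3,-95): onbed(p,q,y)
E
```

```text
t 67.6 perr mm [-1.2  0.4  0.1] rot err [ 0.1 -0.1  0. ] F [-1.9 -2.3  0. ] M [-0.57  0.37  0.67] open 10.3 gf 30.000887266360223 j [-50.  39.  94.  -0.  47. -49.]
block [56.  85.9 49.4 44.7  1.4] 270 tabs [ 5. 83. 10.] 70 tabs x range [ 1.1 11.5] dark [109.  83.  14.] 85
block [55.8 -3.8 51.  45.1  0.7] 192 tabs [  3. -34.   9.] 15 tabs x range [ 1.2 15.6] dark [109.  -5.  14.] 81
block [ 55.5 -95.2  49.7  44.4   0.5] 209 tabs [   2. -132.    7.] 18 tabs x range [ 1.2 14.2] dark [108. -96.  14.] 85
```

send_rows:
  moves:
    - [0, 0, 0, 0, 0, 0]
    - [0, 0, 0, 0, 0, 0]
    - [0, 0, 0, 0, 0, 0]
    - [0, 0, 0, 0, 0, 0]
    - [0, 0, 0, 0, 0, 0]
    - [0, 0, 0, 0, 0, 0]
    - [0, 0, 0, 0, 0, 0]
    - [0, 0, 0, 0, 0, 0]
    - [0, 0, -0.1, 0, 0, 0]
    - [0, 0, -0.2, 0, 0, 0]
    - [0, 0, -0.3, 0, 0, 0]
    - [0, 0, -0.4, 0, 0, 0]
  grip: 1

```text
time_s: 68.9
position: [0.4585, -0.37, 0.1933]
tcp_rot: [[0.006, 1.0, -0.002], [1.0, -0.006, 0.001], [0.001, -0.002, -1.0]]
force: [-0.1, -0.1, 0.3]
opening: 0.991
grasp_force: 0.0
```

```bash
python3 - <<'E'
from h import *
p,q=cloud("wrist");q=q.reshape(-1,3);m=(q[:,2]>.098)&(q[:,2]<.125)&(np.hypot(q[:,0]-.46,q[:,1]+.372)<.04)
print("wrist key",rect(q[m]),m.sum())
p,q=fuse()
for y in(87,-3,-95): onbed(p,q,y)
p,W=cloud("scene");cv2.imwrite("pics/end.png",p[:,:,::-1])
E
```

```text
wrist key [ 458.3 -370.1   10.3   39.7   73.6] 805
block [55.2 85.5 46.2 49.3 88.3] 483 tabs [ 5. 82. 10.] 76 tabs x range [ 1.3 11.1] dark [108.  84.  14.] 86
block [55.9 -4.1 49.7 46.5  0.9] 581 tabs [ 5. -5. 10.] 73 tabs x range [ 1.4 14.5] dark [108.  -6.  14.] 92
block [ 55.1 -95.7  52.3  46.8   3.4] 687 tabs [  5. -98.  11.] 94 tabs x range [ 1.2 11.1] dark [108. -97.  14.] 94
```

View pics/end.png

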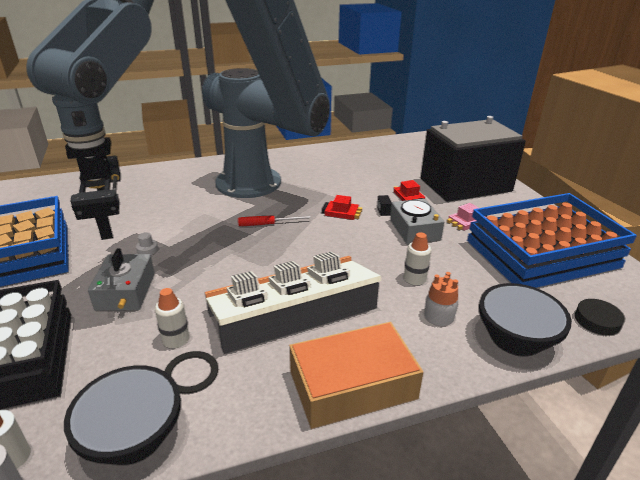

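All three modules, at scene (245,288), (288,277) and (327,268), lie with their plugs upslope and their tabs on the bar. The key is back home at (118,262), and the bystanders have not moved.

```bash
python3 -c "
from rig import ticket;print(ticket.hand_in())"
```

```text
the job is handed in; nothing more can be done
None
```

Job handed in at about 69 s: all three modules were tested plug end first, then turned and tested tabs first, and are left lying with their tabs against the bar and the key home; one was knocked off the bar around the first key turn, so I reseated it and repeated that test.

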